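# Wind a specimen rotator on to its next notch and lock it

### The job

The bone rotator has been left part way between two positions with its locking pin out in the rack. Stand the pin in the bush over the notched wheel and wind the handwheel clockwise to the next notch so that the pin goes fully home; then wind on just until the wheel bears snugly against the pin, with the play taken up, and let go. Do not force the pin, and do not touch the bone or disturb the other things.

Things in the scene. Friction and masses are not known exactly. Their poses are not given: they have to be found in the camera images.
- rotator: bone-photography rotator fixed to the bench: 200 x 410 mm base plate, worm gearbox, spindle with a notched index wheel at one end, chuck and bone towards the other. Origin: underside of the base, on the bench; y runs along the spindle towards the index wheel, x to its back (away from the robot at yaw 0), z up. Spindle axis at x 20, z 90 mm; gearbox top (worm tube) z 170 mm
- pin_bridge: bridge over the index wheel, fixed to the rotator, same axes, carrying the bush: a steel block 44 x 36 mm, z 154 to 180 mm, with an upright beside it on the +y side, no taller but for 4 mm screw heads. Origin below the bush, on the bench. The steel index wheel turns under it: 120 mm across, rim 20 mm wide, rim top at z 150 mm, four notches 90 degrees apart, 12.4 mm wide, 12 mm deep
- bush_mouth (a point): centre of the bush's mouth, 180 mm above the bench: upright round hole 11.6 mm wide, chamfered 2 mm, 26 mm deep, open below to the wheel's rim. A pin stood in it rests on the rim (collar 10 mm above the bush) and falls by its own weight when a notch comes under, until its collar lies on the bush. After that the notch still has some play (a fraction of a turn of the handwheel) before it bears on the pin
- pin: locking pin, 67 mm tall, about 70 g, upright in the rack: steel shank 10 mm thick, 40 mm long, with a 2 mm tapered tip; collar 20 mm wide (40 to 44 mm up); round black knob 24 mm wide (47 to 67 mm up). Origin: centre of the tip; z up the pin. Home, its origin is 40 mm below the bush mouth; riding on the rim, 30 mm below
- worm_axis (a point): point on the handwheel's upright axis, 212 mm above the bench, level with its handle's middle. Black wheel 72 mm wide, top at 185 mm. Clockwise from above advances the spindle, 3.75 turns notch to notch; the next notch starts 2.1 to 3.2 turns away. No end stops; stays where left. Running free it takes 2.4 N at the handle; each newton more bears on the pin with 6 N: 1 to 5 N more is snug
- handle_grip (a point): middle of the handwheel's handle: an upright black cylinder 16 mm thick and 44 mm tall (186 to 230 mm above the bench), 25 mm from the handwheel's axis, that revolves freely on its own pin. Starts at any angle about the axis
- dial_lug (a point): outer face of the dark clamp-screw lug on the graduated dial collar (100 mm wide) between gearbox and chuck. It comes up under the fixed pointer at the wanted position, but the collar is only set by hand, to within about 7 degrees, so the pin and not the dial shows the exact position
- pointer (a point): tip of the fixed pointer on the gearbox, over the top of the dial collar
- bone: the specimen: a long bone 142 mm long and up to 38 mm wide held along the spindle, at any rotation. Origin: its chuck end on the spindle axis; it lies along -y. Fragile
- pin_rack: wooden block 50 x 112 x 46 mm with three holes 36 mm apart along its y; the locking pin stands in one end hole, the spare centre in the other. Origin: centre of its underside
- centre: spare tail centre standing in the rack: same shank as the pin but a bare steel cone on top, 76 mm tall. Origin: centre of its tip; not needed
- calipers: steel sliding calipers, 190 mm long, lying on the bench near the robot. Origin: middle of the beam's underside
- rib: loose brown rib bone, about 160 mm long, lying on the bench near the robot. Origin: middle of its underside
- tumbler: white mug, 84 mm wide and 160 mm tall, on the bench. Origin: centre of its underside
Mind the look-alikes: they are no part of the job. Leave any blue or orange look-alike of the pin_rack alone.

How it is judged (in metres and radians):
At the end, for the whole second after the job is handed in: the pin stands in the bush (leaning under 0.15 rad, tip within 6 mm of its axis), collar down on it within 2 mm, tip in the next notch clockwise (dial lug within 18 mm of the pointer), at rest; the wheel bears on it from winding on: over 5 N between pin and bush, tip pushed to the front (-x) (z of pin in the frame of bush_mouth below -0.038 m and horizontal distance between pin and bush_mouth below 0.006 m and angle between pin's own z axis and vertical below 0.15 rad and contact force between pin and pin_bridge above 5 N and x of pin in the frame of bush_mouth below 0 m and distance between dial_lug and pointer below 0.018 m and linear speed of pin below 0.02 m/s); the robot touches nothing.
It fails at once if the locking pin was forced: more than 80 N between it and the bush (contact force between pin and pin_bridge above 80 N).
It fails at once if the bone was touched (more than 2 N) (contact force between anything else and bone above 2 N).
It fails at once if another thing was disturbed: the calipers, rib or mug shifted by more than 20 mm or the spare centre taken out (distance of any of calipers, rib, tumbler, centre from where it was at the start of the episode above 0.02 m).
It also fails if it takes over 69 s, if anything falls off the work surface, if the arm or the gripper's body presses on something with over 40 N, if the wrist force passes 120 N, or if a joint passes its speed limit or range.

### The arm

A 6-joint arm with a two-finger parallel gripper is mounted at the origin on the work surface. World frame = base frame: x ahead of the robot, y to its left, z up, the work surface at z = 0. Lengths are in m, angles in degrees, forces in N, time in s.
With the tool pointing down it reaches from about 0.35 to 0.875 m from the base axis. Payload 4.2 kg.
Tool frame: the origin (TCP) lies midway between the tips of the shut fingers; the grasp point (between the pads) lies 19 mm behind it; z points along the fingers, y is the direction in which the jaws open and shut (so a half turn about z gives the same grasp; the last joint's range is limited). The gripper opens to 87 mm and grips with 3 to 60 N. Pads are 19 mm wide; open, the fingers measure 117 mm over their backs; the gripper's body (75 mm by 190 mm) begins 51 mm behind the grasp point.
Start: joints at [-51.761, 22.042, 0.453, 0, -68.411, -14.817], TCP at [0.248, -0.573, 0.223] pointing down, gripper open.
Joint ranges: [-179.83, 179.83], [-69.29, 118.12], [-61.27, 80.66], [-181.25, 117.63], [-171.15, -9.14], [-177.46, 177.46]. Speed limits (degrees/s): [159.86, 159.86, 180, 180, 180, 180].

### API

Orientations are given as a 3x3 rotation matrix whose columns are the frame's x, y, z axes.
In Python, from station import sense, capture, finish_job gives the robot as it stands. The module is installed in compiled form; this text tells all that it offers.
- The arm moves only by the shell command python3 -m jog 'ROWS' [OPENING]. ROWS is JSON, a list of rows, each a list of 6 numbers: the shift along the tool's x, y, z in cm, then the turn, a rotation vector about the tool's x, y, z in degrees. In form: [[dx, dy, dz, wx, wy, wz], ...]. A call has exactly 5 rows; each row shifts and turns the commanded pose from where the row before left it, along the tool's axes as they then stand; what a row does not reach is not made up. A row lasts 1/12 s, in which the tool goes at most 41.7 mm and 7.16 degrees, less where a joint would pass 70% of its speed; a pose out of reach is approached as far as the arm can. A call is refused whole if a number of a shift passes 4.17 or a number of a turn 7.16, either way. A call with a gripper value outside its range is refused whole. OPENING is the finger opening in cm, from 0 to 8.7, set as the call begins (- or left out, the last holds). The fingers move at their own pace and stop on an object; the grip force is fixed at half the most. Time passes only in rows, so rows that do not move let the fingers close, or fill a call up. It gives the time, the measured TCP pose, the force and the opening at its end, in the units of the state.
- sense(): the state, without advancing time (a new reading comes with each control period).
- capture(name): name is "scene" or "top" or "wrist"; returns a dict with "frame" (384x512x3 uint8, red, green, blue), "fx", "fy", "cx", "cy" (pixels), "world_to_cam" (4x4, takes a point from world to camera coordinates). Camera axes: x right, y up, looking along -z (the intrinsics and any distortion apply to the point x, -y, -z); pixel columns grow to the right and rows downward; lengths in m; the calibration is good to about 2 mm. A picture is of the moment at which its call begins. There is no depth.
- finish_job(): hands the job in, once; it reports no verdict.
The state is a dict: "time_s": time; "joints": joint angles; "joint_velocities": joint speeds; "effort": joint torques, N m; "tcp_pos": TCP position; "ee_rot": TCP orientation; "wrist_force": force on the tool from outside, world axes, zero at the start; "moment": the same for the moment, N m; "gripper_width": opening from 0.0 (shut) to 1.0 (fully open).
Only numpy, scipy, OpenCV 4.12 (cv2) and the standard library are available. Lean on these libraries where they do the work, as an engineer would, in place of code of your own. Each camera call takes 0.05 s, during which the arm holds its last target.

## Working session

There is one attempt and no reset: what is moved stays moved. The work goes in short steps, Python scripts to look and compute and a shell command to move; the robot and the scene stay as the last step left them, time stands still between calls to the robot, and variables do not carry over. Pictures are saved under pics/ and viewed, and the job is handed in when it is done.

```bash
mkdir -p pics; ls
cat > h.py <<'E'
import numpy as np, cv2
from station import sense, capture
def snap(n,f,crop=None,s=1.5):
    c=capture(n); im=c["frame"][:,:,::-1].copy()
    np.savez(f'pics/{f}.npz',**{k:v for k,v in c.items()})
    o=cv2.resize(im,None,fx=s,fy=s,interpolation=cv2.INTER_CUBIC)
    cv2.imwrite(f'pics/{f}.png',o); return c
def cropf(f,r0,r1,c0,c1,s,out):
    d=np.load(f'pics/{f}.npz'); im=d['frame'][r0:r1,c0:c1,::-1]
    cv2.imwrite(f'pics/{out}.png',cv2.resize(im,None,fx=s,fy=s,interpolation=cv2.INTER_CUBIC))
def ray(f,u,v):
    d=np.load(f'pics/{f}.npz'); T=d['world_to_cam']; R=T[:3,:3]; o=-R.T@T[:3,3]
    x=np.array([(u-d['cx'])/d['fx'],-(v-d['cy'])/d['fy'],-1.]); return o,R.T@x
def atz(f,u,v,z):
    o,r=ray(f,u,v); return o+r*(z-o[2])/r[2]
def proj(f,p):
    d=np.load(f'pics/{f}.npz'); T=d['world_to_cam']; q=T[:3,:3]@np.array(p)+T[:3,3]
    return d['cx']+d['fx']*q[0]/-q[2], d['cy']+d['fy']*q[1]/q[2]
def tri(*obs):
    A=[];b=[]
    for f,u,v in obs:
        o,r=ray(f,u,v); r=r/np.linalg.norm(r); P=np.eye(3)-np.outer(r,r); A.append(P); b.append(P@o)
    return np.linalg.lstsq(np.vstack(A),np.hstack(b),rcond=None)[0]
E
python3 - <<'E'
from h import *
for n in("scene","top","wrist"):
    c=snap(n,n+"0"); print(n,c['fx'],c['fy'],c['cx'],c['cy'],[k for k in c]); T=c['world_to_cam'];print((-T[:3,:3].T@T[:3,3]).round(3))
s=sense();print(s)
E
```

```text
pics
scene 382.6497043861039 382.6497043861039 247.92582502231926 196.12332722914766 ['frame', 'fx', 'fy', 'cx', 'cy', 'world_to_cam']
[0.943 0.258 1.061]
top 492.33668894133245 492.33668894133245 260.56284143066097 190.13537686356906 ['frame', 'fx', 'fy', 'cx', 'cy', 'world_to_cam']
[ 0.405 -0.169  1.343]
wrist 301.0156072665404 301.0156072665404 251.42526267013176 191.04109050881036 ['frame', 'fx', 'fy', 'cx', 'cy', 'world_to_cam']
[ 0.171 -0.605  0.383]
{'time_s': 0.15, 'joints': array([-5.17614635e+01,  2.20795815e+01,  3.98704765e-01, -2.13734229e-02,
       -6.84112520e+01, -1.48152821e+01]), 'joint_velocities': array([-0.00212195, -0.17987144,  0.28411854,  0.02486405,  0.02491908,
        0.00282378]), 'effort': array([ 7.64988567e-05, -3.91052628e+01,  1.87586671e+01,  4.22226682e+00,
        1.23641995e-02, -1.33783715e-04]), 'tcp_pos': array([ 0.24827663, -0.57307995,  0.22172638]), 'ee_rot': array([[-9.17647999e-01, -3.97393543e-01, -7.22760669e-04],
       [-3.97394193e-01,  9.17646812e-01,  1.47761985e-03],
       [ 7.60424367e-05,  1.64315579e-03, -9.99998647e-01]]), 'wrist_force': array([ 0.52143996, -0.99336731, -0.18506521]), 'moment': array([0.00211098, 0.02643516, 0.03217267]), 'gripper_width': 1.0036240959461007}
```

View pics/scene0.png

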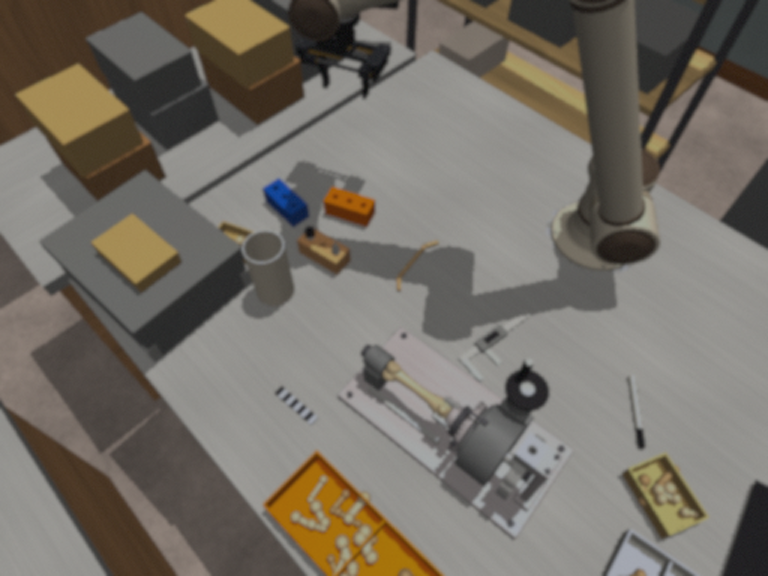

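View pics/top0.png

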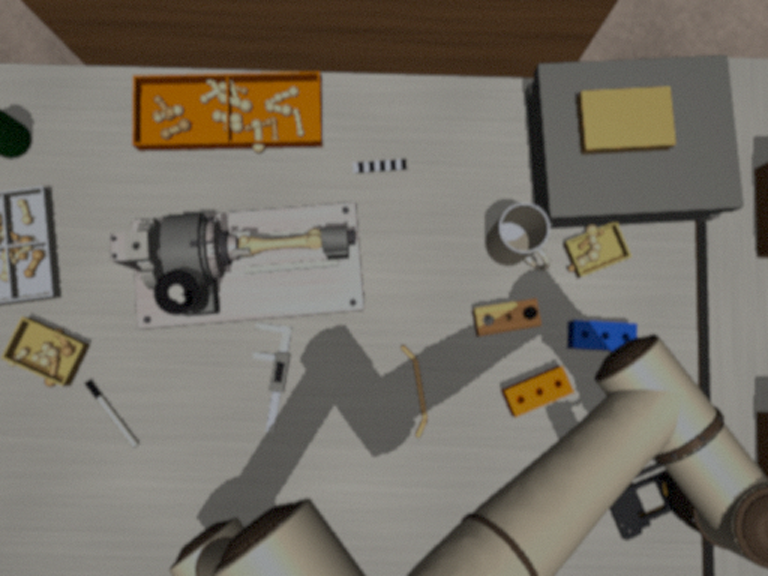

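View pics/wrist0.png

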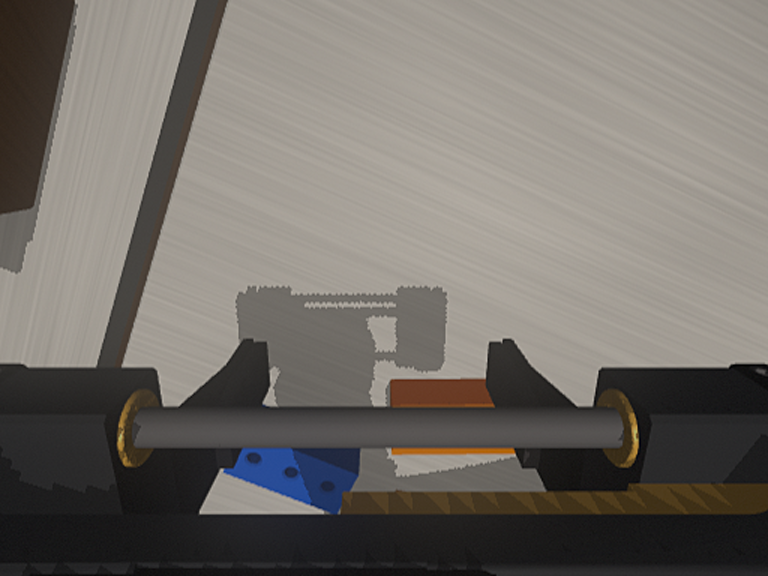

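The top view shows the rotator at left (handwheel at (180,290), bridge at (125,247)), the wooden rack at (507,317) with the black pin knob in its right end hole at (530,312), and the mug at (523,230). I'll zoom in for measurements.

Run:
```python
from h import *
cropf('top0',130,225,65,165,8,'t_rot'); cropf('top0',185,235,305,370,10,'t_rack')
cropf('scene0',225,365,280,400,5,'s_rot'); cropf('scene0',140,190,190,245,10,'s_rack')
```

```text
(no output)
```

View pics/t_rot.png

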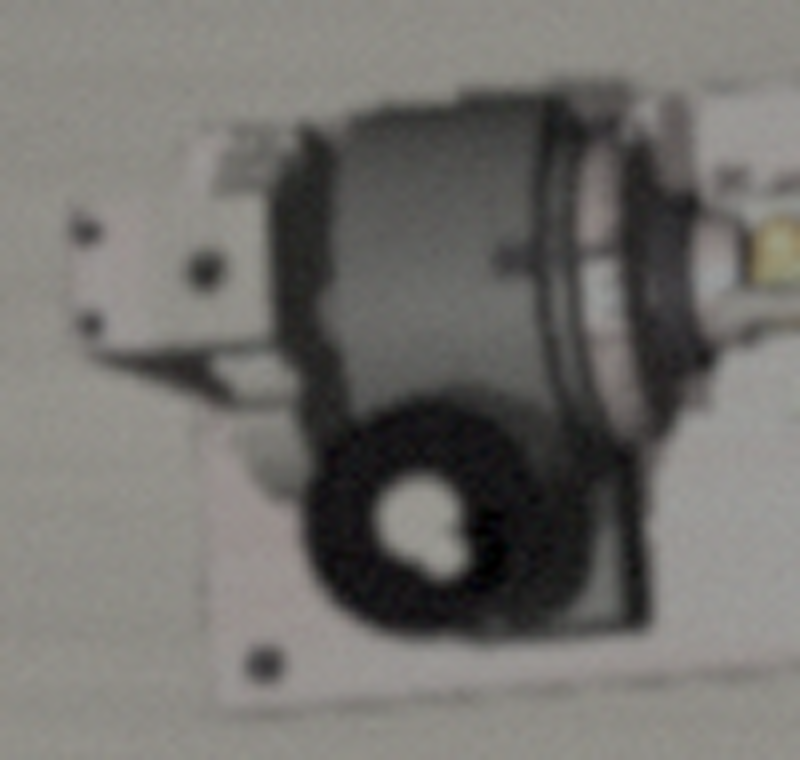

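View pics/t_rack.png

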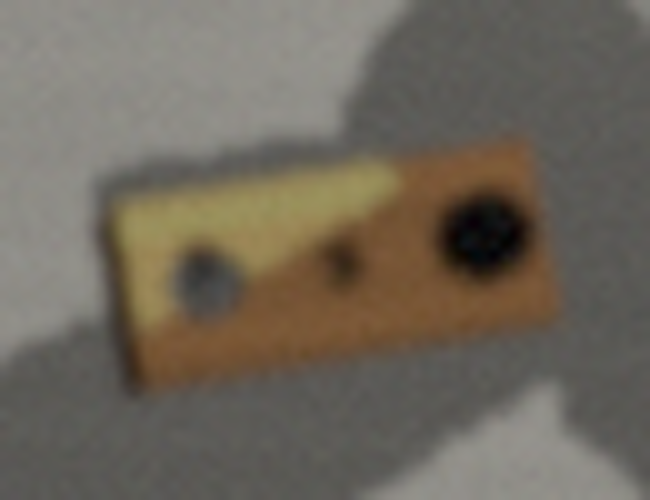

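View pics/s_rot.png

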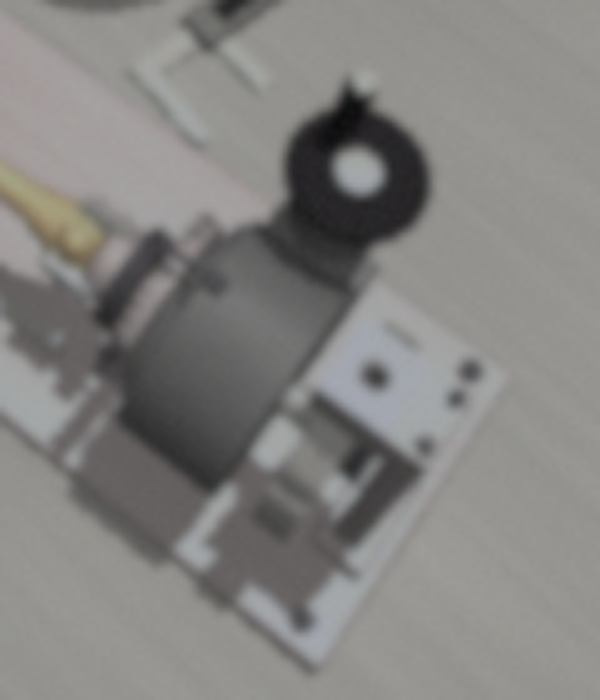

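View pics/s_rack.png

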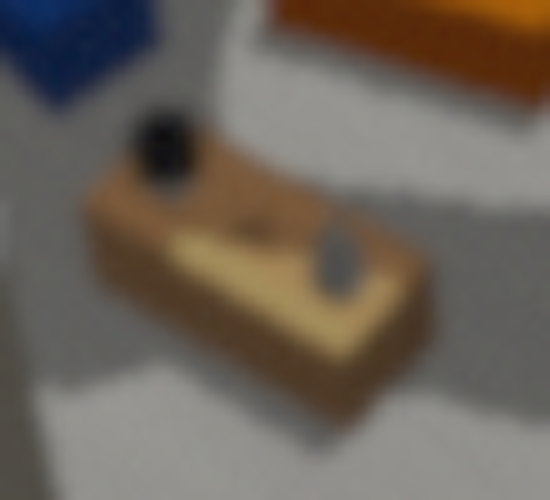

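Run:
```python
from h import *
T=lambda X,Y,r,c,s:((X+.5)/s-.5+c,(Y+.5)/s-.5+r)
tr=lambda X,Y:('top0',*T(X,Y,130,65,8)); tk=lambda X,Y:('top0',*T(X,Y,185,305,10))
sr=lambda X,Y:('scene0',*T(X,Y,225,280,5)); sk=lambda X,Y:('scene0',*T(X,Y,140,190,10))
b=('bush',tr(207,270),sr(375,376),.18); h=('hub',tr(420,508),sr(358,170),.185)
g=('handletop',tr(447,560),sr(363,78),.23); k=('knob',tk(485,235),sk(165,143),.065)
c=('centre',tk(207,280),sk(337,262),.06)
for n,a,d,z in(b,h,g,k,c): print(n,tri(a,d).round(4),atz(*a,z).round(4),atz(*d,z).round(4))
# base edges: rotator yaw from screws at base corners (z~0.012)
cs=[atz('top0',u/1.5,v/1.5,.012) for u,v in((147,320),(351,301),(346,209))]
for q in cs: print(q.round(4))
d=cs[0]-cs[1]; print('yaw',np.degrees(np.arctan2(-d[0],d[1])))
a,b_=atz(*tk(485,235),.065),atz(*tk(207,280),.065);print('rackyaw',np.degrees(np.arctan2(-(b_-a)[0],(b_-a)[1])))
```

```text
bush [0.5821 0.2203 0.1817] [0.5829 0.22   0.18  ] [0.5808 0.2211 0.18  ]
hub [0.5115 0.1515 0.1914] [0.513  0.1519 0.185 ] [0.5072 0.1521 0.185 ]
handletop [0.4935 0.1301 0.2353] [0.4942 0.1311 0.23  ] [0.4903 0.1297 0.23  ]
knob [ 0.4988 -0.4284  0.0689] [ 0.4994 -0.4296  0.065 ] [ 0.4967 -0.4306  0.065 ]
centre [ 0.4861 -0.3575  0.0591] [ 0.4863 -0.3577  0.06  ] [ 0.4862 -0.3566  0.06  ]
[0.4731 0.248  0.012 ]
[ 0.5159 -0.1167  0.012 ]
[ 0.6846 -0.1028  0.012 ]
yaw 6.688922090503089
rackyaw 10.479998812626894
```

```bash
cat >> h.py <<'E'
from scipy.spatial.transform import Rotation as Ro
def need(target,ang=180.):
    """tool-axes shift (cm) & turn (deg) to get to world target with tool x at angle ang, pointing down"""
    s=sense(); R=s['ee_rot']; a=np.radians(ang)
    Rt=np.array([[np.cos(a),np.sin(a),0],[np.sin(a),-np.cos(a),0],[0,0,-1]])
    d=np.array(target)-s['tcp_pos']
    print('t',round(s['time_s'],2),'pos',s['tcp_pos'].round(4),'F',s['wrist_force'].round(1),'M',s['moment'].round(2),'w',round(float(s['gripper_width'])*8.7,2))
    print('shift now-axes cm',(R.T@d*100).round(2),'target-axes cm',(Rt.T@d*100).round(2),'turn',np.degrees(Ro.from_matrix(R.T@Rt).as_rotvec()).round(2))
E
python3 - <<'E'
from h import *
print(atz('top0',523/1.5,228/1.5,.16), atz('top0',497/1.5,228/1.5,.16),atz('top0',523/1.5,255/1.5,.16))
need((.498,-.430,.15));
E
```

```text
[ 0.62943491 -0.39917542  0.16      ] [ 0.62836731 -0.35671051  0.16      ] [ 0.58498772 -0.39931527  0.16      ]
t 0.15 pos [ 0.2483 -0.5731  0.2217] F [ 0.5 -1.  -0.2] M [0.   0.03 0.03] w 8.73
shift now-axes cm [-28.6    3.19   7.18] target-axes cm [-24.97  14.31   7.17] turn [ 9.000e-02 -2.000e-02  2.342e+01]
```

```bash
python3 -m jog '[[0,0,1,0,0,5.86],[0,0,1,0,0,5.86],[0,0,1,0,0,5.86],[0,0,1,0,0,5.84],[-3.2,1.8,1,0,0,0]]' 5.5; python3 -m jog '[[-3.2,1.8,0.8,0,0,0],[-3.4,1.9,0.7,0,0,0],[-3.4,1.9,0.7,0,0,0],[-3.4,1.9,0,0,0,0],[-3.4,1.9,0,0,0,0]]'
python3 - <<'E'
from h import *
need((.498,-.430,.10))
E
```

```text
time_s: 0.57
tcp_pos: [0.2769, -0.5569, 0.1715]
ee_rot: [[-1.0, 0.01, -0.002], [0.01, 1.0, 0.001], [0.002, 0.001, -1.0]]
wrist_force: [1.8, 0.4, -0.0]
gripper_width: 0.709
time_s: 0.98
tcp_pos: [0.4494, -0.46, 0.1495]
ee_rot: [[-1.0, 0.0, -0.002], [0.0, 1.0, 0.001], [0.002, 0.001, -1.0]]
wrist_force: [0.3, -0.2, 0.6]
gripper_width: 0.63
t 0.98 pos [ 0.4494 -0.46    0.1495] F [ 0.3 -0.2  0.6] M [-0.09 -0.02  0.03] w 5.48
shift now-axes cm [-4.87  3.    4.95] target-axes cm [-4.86  3.    4.95] turn [ 0.07 -0.09 -0.01]
```

```bash
python3 -m jog '[[-1.6,1,0.5,0,0,0],[-1.6,1,0.5,0,0,0],[-1.6,1,1,0,0,0],[0,0,1,0,0,0],[0,0,0.5,0,0,0]]'
python3 - <<'E'
from h import *
need((.498,-.430,.053))
snap('wrist','w1');snap('scene','s1')
cropf('s1',100,200,170,270,7,'s1c')
E
```

```text
time_s: 1.4
tcp_pos: [0.4963, -0.4302, 0.1135]
ee_rot: [[-1.0, -0.001, -0.003], [-0.001, 1.0, 0.002], [0.003, 0.002, -1.0]]
wrist_force: [-0.3, -0.2, -0.5]
gripper_width: 0.633
t 1.4 pos [ 0.4963 -0.4302  0.1135] F [-0.3 -0.2 -0.5] M [ 0.02  0.03 -0.07] w 5.5
shift now-axes cm [-0.19  0.01  6.05] target-axes cm [-0.17  0.02  6.05] turn [ 0.11 -0.15  0.08]
```

View pics/w1.png

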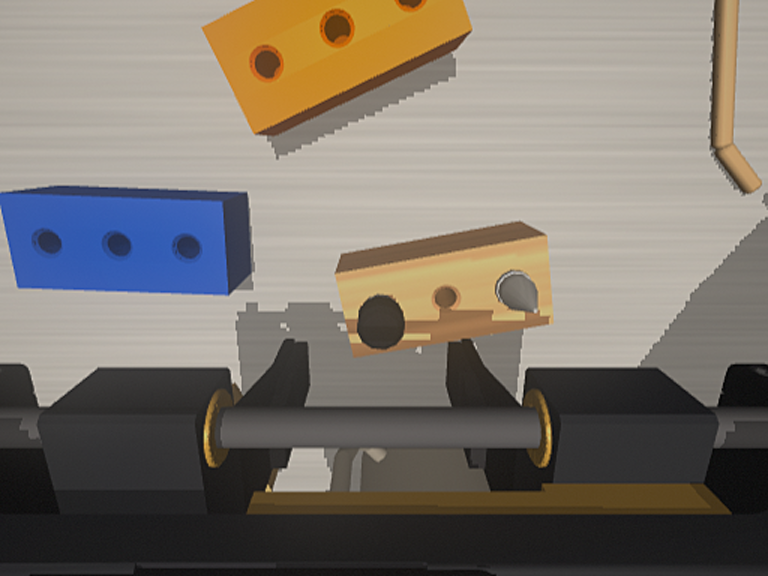

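View pics/s1c.png

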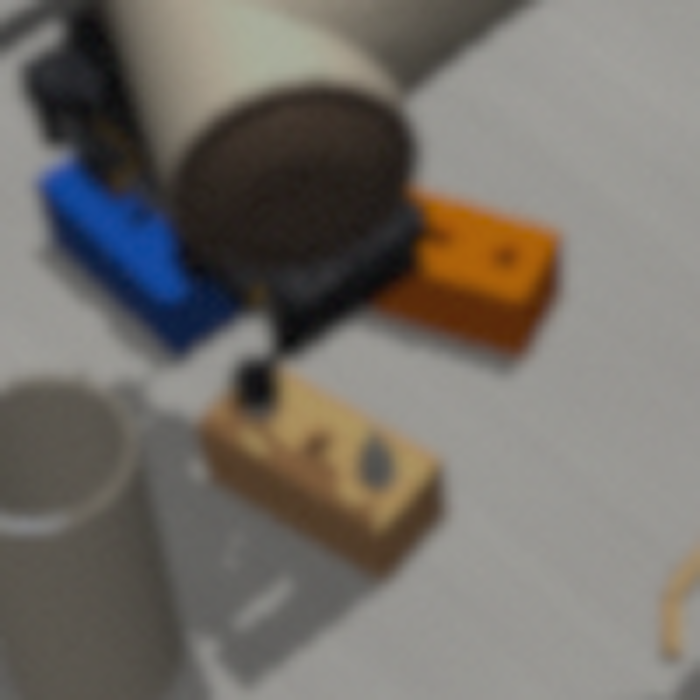

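The wrist view shows the knob's top disc at about (381,321), between the finger tips in column. Compare with the wrist calibration.

Run:
```python
from h import *
for z in (.063,.068,.073): print(z,atz('w1',381/1.5,321/1.5,z))
print(atz('w1',517/1.5,288/1.5,.06),atz('w1',446/1.5,297/1.5,.046))
print([ (np.array(proj('w1',p))*1.5).round() for p in((.498,-.43,.073),(.498,-.43,.053))])
o,r=ray('w1',256,192);print(o,r)
```

```text
0.063 [ 0.49768394 -0.42696148  0.063     ]
0.068 [ 0.49567723 -0.42701724  0.068     ]
0.073 [ 0.49367053 -0.427073    0.073     ]
[ 0.48108142 -0.35891452  0.06      ] [ 0.49064533 -0.39195881  0.046     ]
[array([375., 329.]), array([375., 314.])]
[ 0.41249801 -0.4293286   0.27525335] [ 0.30382845  0.0169571  -0.95270239]
```

```bash
python3 -m jog '[[-0.17,0.15,1,0,0,0],[0,0,1.5,0,0,0],[0,0,1.5,0,0,0],[0,0,1.2,0,0,0],[0,0,0.8,0,0,0]]'; python3 -m jog '[[0,0,0,0,0,0],[0,0,0,0,0,0],[0,0,0,0,0,0],[0,0,0,0,0,0],[0,0,0,0,0,0]]' 1.5
python3 - <<'E'
from h import *
need((.498,-.4285,.053))
snap('wrist','w2')
E
```

```text
time_s: 1.92
tcp_pos: [0.4971, -0.4301, 0.0541]
ee_rot: [[-1.0, 0.001, -0.001], [0.001, 1.0, 0.001], [0.001, 0.001, -1.0]]
wrist_force: [0.1, -0.3, -0.0]
gripper_width: 0.632
time_s: 2.33
tcp_pos: [0.4987, -0.4302, 0.0565]
ee_rot: [[-1.0, -0.0, 0.002], [-0.0, 1.0, -0.001], [-0.002, -0.001, -1.0]]
wrist_force: [-0.4, -0.4, -0.3]
gripper_width: 0.336
t 2.33 pos [ 0.4987 -0.4302  0.0565] F [-0.4 -0.4 -0.3] M [-0.01  0.01  0.01] w 2.93
shift now-axes cm [0.07 0.18 0.35] target-axes cm [0.07 0.17 0.35] turn [-0.05  0.09  0.01]
```

View pics/w2.png

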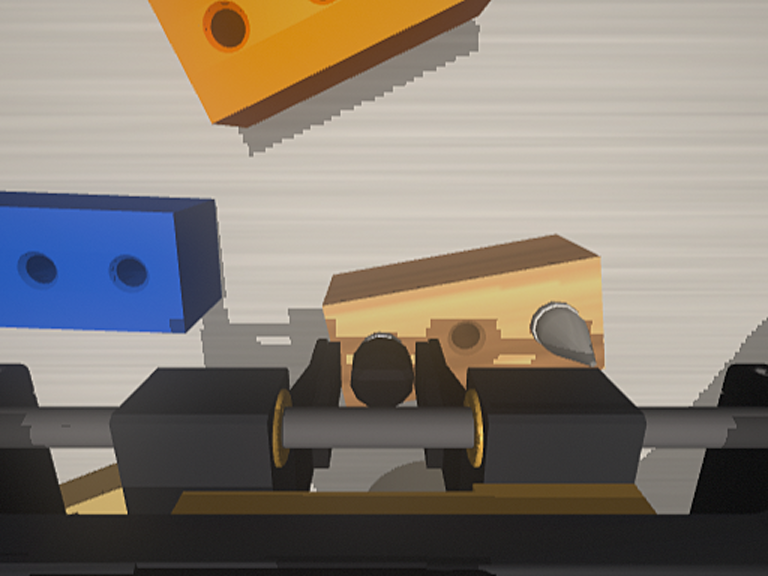

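Knob sits between the pads, slightly nearer the left finger. Finish closing, then lift gently.

```bash
python3 -m jog '[[0,0,0,0,0,0],[0,0,0,0,0,0],[0,0,0,0,0,0],[0,0,0,0,0,0],[0,0,0,0,0,0]]'; python3 -m jog '[[0,0,-0.6,0,0,0],[0,0,-1.5,0,0,0],[0,0,-2.5,0,0,0],[0,0,-3,0,0,0],[0,0,-3,0,0,0]]';python3 -m jog '[[0,0,-3.5,0,0,0],[0,0,-3.5,0,0,0],[0,0,-2,0,0,0],[0,0,0,0,0,0],[0,0,0,0,0,0]]'
python3 - <<'E'
from h import *
need((.582,.2205,.25))
snap('wrist','w3');snap('scene','s3')
cropf('s3',100,200,170,270,7,'s3c')
E
```

```text
time_s: 2.8
tcp_pos: [0.4985, -0.43, 0.0562]
ee_rot: [[-1.0, -0.0, 0.001], [-0.0, 1.0, -0.0], [-0.001, -0.0, -1.0]]
wrist_force: [-0.7, 2.6, 4.6]
gripper_width: 0.266
time_s: 3.22
tcp_pos: [0.4974, -0.4297, 0.1615]
ee_rot: [[-1.0, 0.0, -0.002], [0.0, 1.0, 0.001], [0.002, 0.001, -1.0]]
wrist_force: [0.4, -0.0, -0.7]
gripper_width: 0.267
time_s: 3.63
tcp_pos: [0.4983, -0.4301, 0.2527]
ee_rot: [[-1.0, 0.0, 0.002], [0.0, 1.0, -0.001], [-0.002, -0.001, -1.0]]
wrist_force: [-0.3, 0.1, -1.3]
gripper_width: 0.265
t 3.63 pos [ 0.4983 -0.4301  0.2527] F [-0.3  0.1 -1.3] M [ 0.01 -0.   -0.04] w 2.31
shift now-axes cm [-8.34 65.07  0.24] target-axes cm [-8.37 65.06  0.27] turn [-0.04  0.14 -0.02]
```

View pics/w3.png

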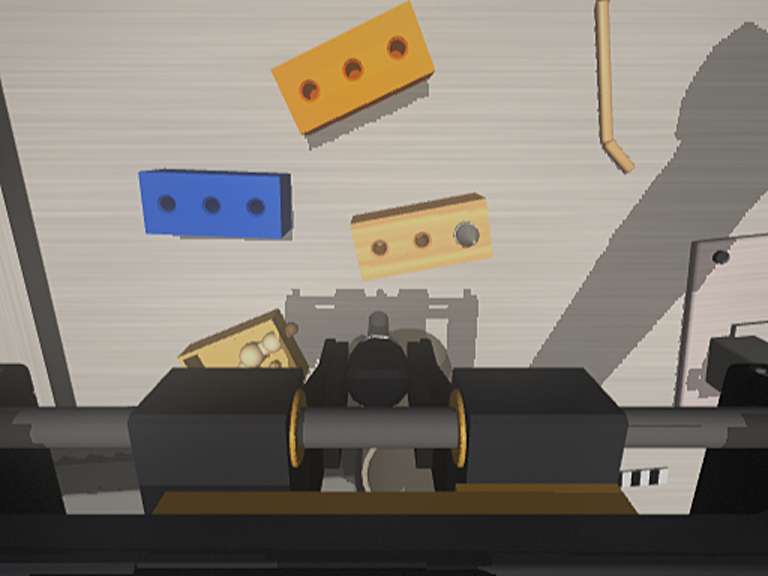

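View pics/s3c.png

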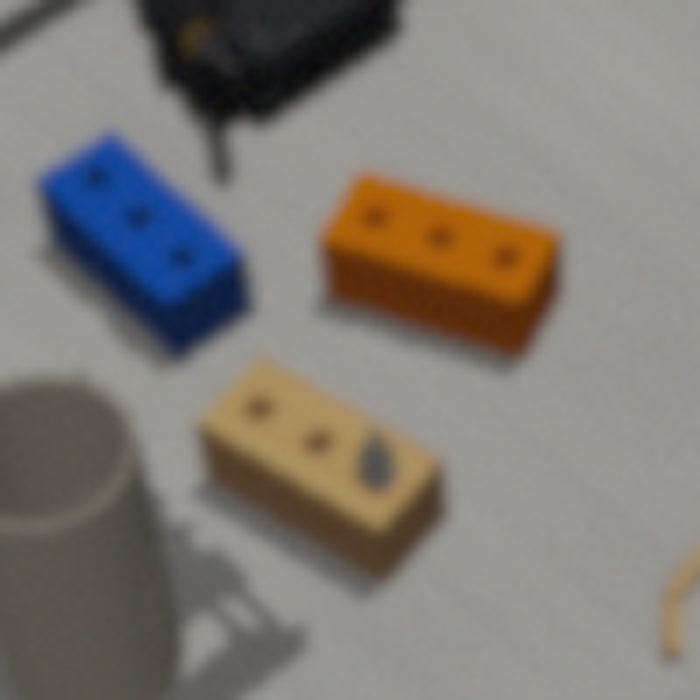

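Pin is held; the rack's right hole is empty and the spare centre is untouched. Carry over to the bush.

```bash
python3 -m jog '[[-0.5,2,-1,0,0,0],[-0.7,3.5,-1,0,0,0],[-0.7,4,-1,0,0,0],[-0.7,4,0,0,0,0],[-0.7,4,0,0,0,0]]'; python3 -m jog '[[-0.7,4,0,0,0,0],[-0.7,4,0,0,0,0],[-0.7,4,0,0,0,0],[-0.7,4,0,0,0,0],[-0.7,4,0,0,0,0]]';python3 -m jog '[[-0.7,4,0,0,0,0],[-0.7,4,0,0,0,0],[-0.17,4,0,0,0,0],[0,4,0,0,0,0],[0,4,0,0,0,0]]'
python3 - <<'E'
from h import *
need((.582,.2205,.25))
E
```

```text
time_s: 4.15
tcp_pos: [0.5307, -0.2535, 0.28]
ee_rot: [[-1.0, 0.001, -0.002], [0.001, 1.0, 0.001], [0.002, 0.001, -1.0]]
wrist_force: [0.9, 0.1, -1.4]
gripper_width: 0.261
time_s: 4.57
tcp_pos: [0.5652, -0.0532, 0.2795]
ee_rot: [[-1.0, 0.0, -0.004], [0.0, 1.0, -0.0], [0.004, -0.0, -1.0]]
wrist_force: [0.5, -0.5, -1.2]
gripper_width: 0.268
time_s: 4.98
tcp_pos: [0.5809, 0.1466, 0.2792]
ee_rot: [[-1.0, 0.0, -0.004], [0.0, 1.0, -0.002], [0.004, -0.002, -1.0]]
wrist_force: [0.1, 0.2, -0.1]
gripper_width: 0.267
t 4.98 pos [0.5809 0.1466 0.2792] F [ 0.1  0.2 -0.1] M [ 0.01 -0.11  0.01] w 2.33
shift now-axes cm [-0.13  7.4   2.91] target-axes cm [-0.11  7.39  2.92] turn [-0.1  -0.22 -0.  ]
```

```bash
python3 -m jog '[[0,3,0.2,0,0,0],[0,2.5,0.3,0,0,0],[-0.1,1.4,0,0,0,0],[0,0.5,0,0,0,0],[0,0,0,0,0,0]]'
python3 - <<'E'
from h import *
need((.582,.2205,.21))
snap('wrist','w4');snap('scene','s4');snap('top','t4')
cropf('s4',225,365,280,400,5,'s4c');cropf('t4',130,225,65,165,8,'t4c')
E
```

```text
time_s: 5.4
tcp_pos: [0.5825, 0.2193, 0.2751]
ee_rot: [[-1.0, -0.001, -0.002], [-0.001, 1.0, -0.002], [0.002, -0.002, -1.0]]
wrist_force: [-0.3, -1.1, -0.8]
gripper_width: 0.263
t 5.4 pos [0.5825 0.2193 0.2751] F [-0.3 -1.1 -0.8] M [-0.04 -0.   -0.  ] w 2.29
shift now-axes cm [0.04 0.13 6.51] target-axes cm [0.05 0.12 6.51] turn [-0.09 -0.13  0.06]
```

View pics/w4.png

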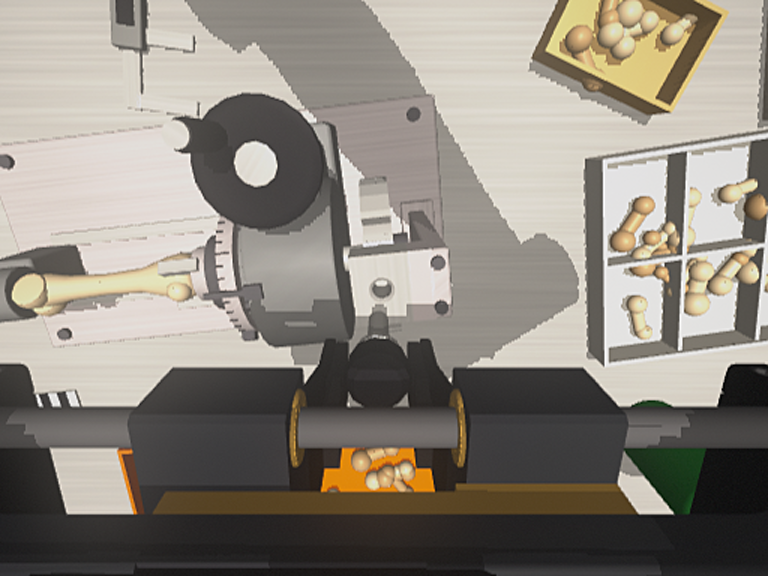

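View pics/s4c.png

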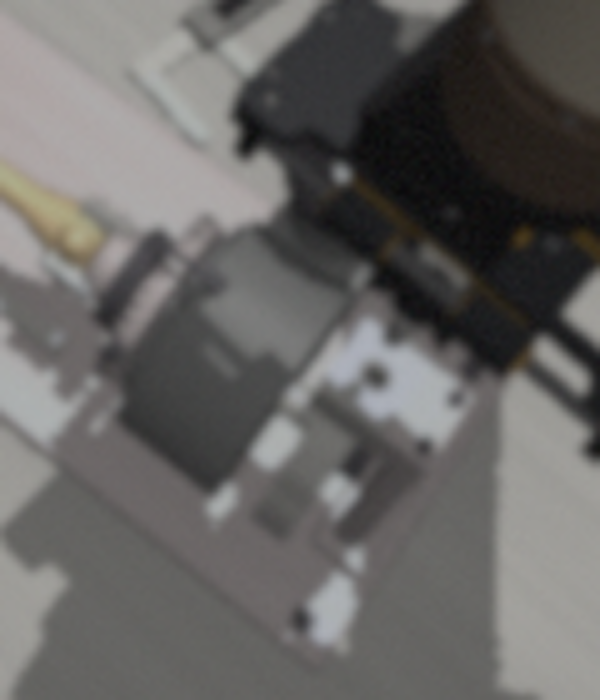

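View pics/t4c.png

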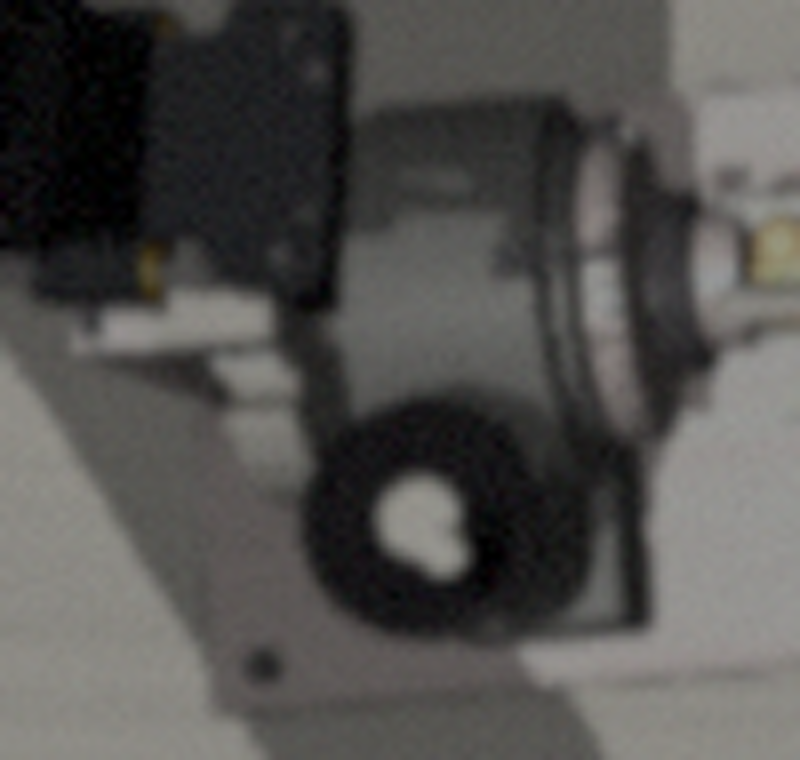

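The wrist view shows the bush hole at (382,289), the pin's shank tip near (379,312), the handwheel hub (256,163) and the handle's white cap (178,134). Zooming for alignment.

Run:
```python
from h import *
cropf('w4',170,260,215,315,8,'w4a'); cropf('w4',55,155,105,225,6.6,'w4b')
```

```text
(no output)
```

View pics/w4a.png

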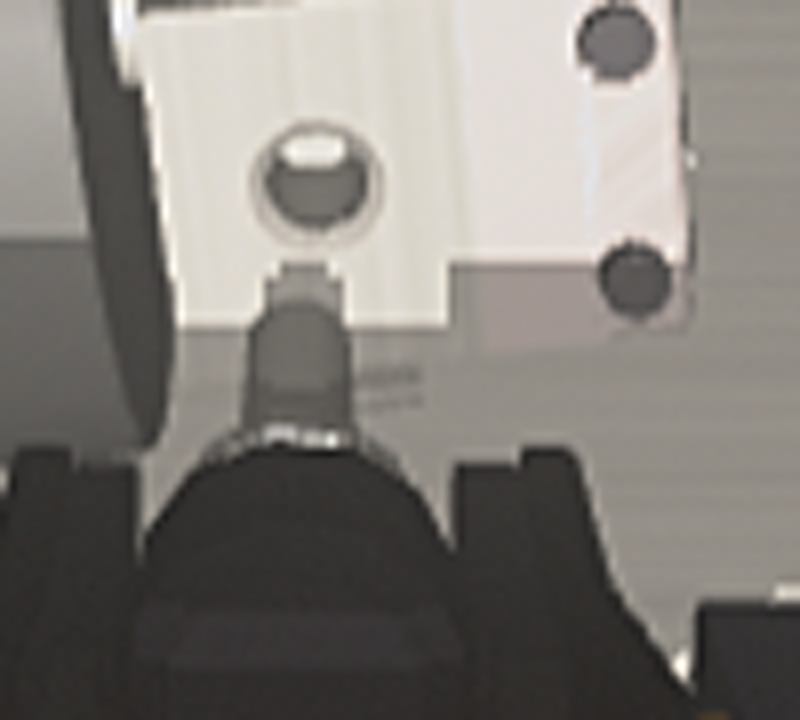

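View pics/w4b.png

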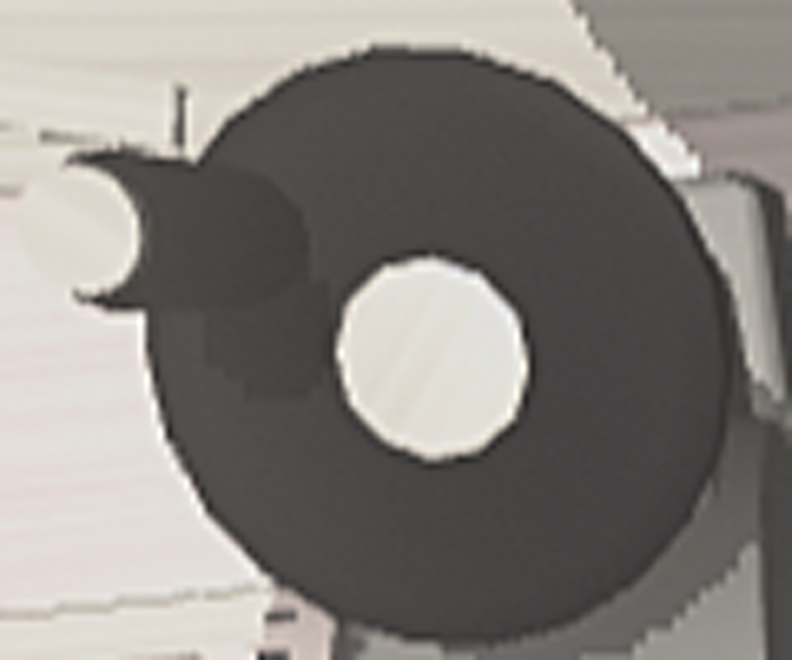

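Run:
```python
from h import *
U=lambda X,Y,r,c,s:((X+.5)/s-.5+c,(Y+.5)/s-.5+r)
b=U(317,184,170,215,8); t=U(306,263,170,215,8)
print('bush',atz('w4',*b,.18))
for z in(.224,.226,.228): print('tip front edge',z,atz('w4',*t,z))
# second check: collar: knob etc
hub=U(432,358,55,105,6.6); rim=U(437,345,55,105,6.6); cap=U(78,232,55,105,6.6)
print('hub',atz('w4',*hub,.187),'rim',atz('w4',*rim,.185),'cap',atz('w4',*cap,.230),atz('w4',*U(240,237,55,105,6.6),.19))
```

```text
bush [0.58120125 0.22276726 0.18      ]
tip front edge 0.224 [0.57484771 0.22141939 0.224     ]
tip front edge 0.226 [0.57413184 0.22141306 0.226     ]
tip front edge 0.228 [0.57341598 0.22140673 0.228     ]
hub [0.50855368 0.15496648 0.187     ] rim [0.50709813 0.15517455 0.185     ] cap [0.4948773  0.13226443 0.23      ] [0.49468309 0.13420409 0.19      ]
```

Run:
```python
from h import *
def row(p):
    u,v=proj('w4',p); return (u-215+.5)*8-.5,(v-170+.5)*8-.5
for x in(.577,.5795,.5825):
  for zt in(.224,.228):
    y=.2205
    L=[row((x-r,y,zt+h)) for r,h in((3,0),(5,2),(10,40),(10,44),(12,47),(12,67)) for r,h in((r/1e3,h/1e3),)]
    w=row((x,y-.012,zt+.057))[0],row((x,y+.012,zt+.057))[0]
    print(x,zt,[int(a[1]) for a in L],int(L[0][0]),'knob cols',np.int32(w))
```

```text
0.577 0.224 [254, 241, 342, 361, 351, 464] 296 knob cols [127 462]
0.577 0.228 [268, 255, 361, 382, 372, 490] 296 knob cols [123 466]
0.5795 0.224 [279, 266, 372, 392, 383, 499] 296 knob cols [127 461]
0.5795 0.228 [294, 281, 392, 413, 404, 525] 296 knob cols [123 465]
0.5825 0.224 [309, 296, 408, 428, 420, 540] 296 knob cols [128 461]
0.5825 0.228 [324, 312, 428, 450, 442, 567] 296 knob cols [124 464]
```

The narrow grey strip beyond the shank is its shadow on the block; the shank end itself at crop row ~300 fits a vertical pin at about x .5825, y .2208, against the bush at (.5812,.2228) in the same camera. Correct by (-1.3, +2.0) mm and lower part way.

```bash
python3 -m jog '[[0.13,0.2,0.4,0,0,0],[0,0,0.8,0,0,0],[0,0,0.8,0,0,0],[0,0,0.4,0,0,0],[0,0,0,0,0,0]]'
python3 - <<'E'
from h import *
need((.582,.2205,.197))
snap('wrist','w5');snap('scene','s5')
cropf('w5',170,260,215,315,8,'w5a');cropf('s5',275,325,325,375,14,'s5c')
E
```

```text
time_s: 5.97
tcp_pos: [0.5807, 0.2202, 0.2506]
ee_rot: [[-1.0, 0.001, -0.003], [0.001, 1.0, -0.002], [0.003, -0.002, -1.0]]
wrist_force: [-0.1, 0.6, -0.8]
gripper_width: 0.267
t 5.97 pos [0.5807 0.2202 0.2506] F [-0.1  0.6 -0.8] M [-0.05 -0.    0.04] w 2.32
shift now-axes cm [-0.15  0.04  5.36] target-axes cm [-0.13  0.03  5.36] turn [-0.09 -0.18 -0.03]
```

View pics/w5a.png

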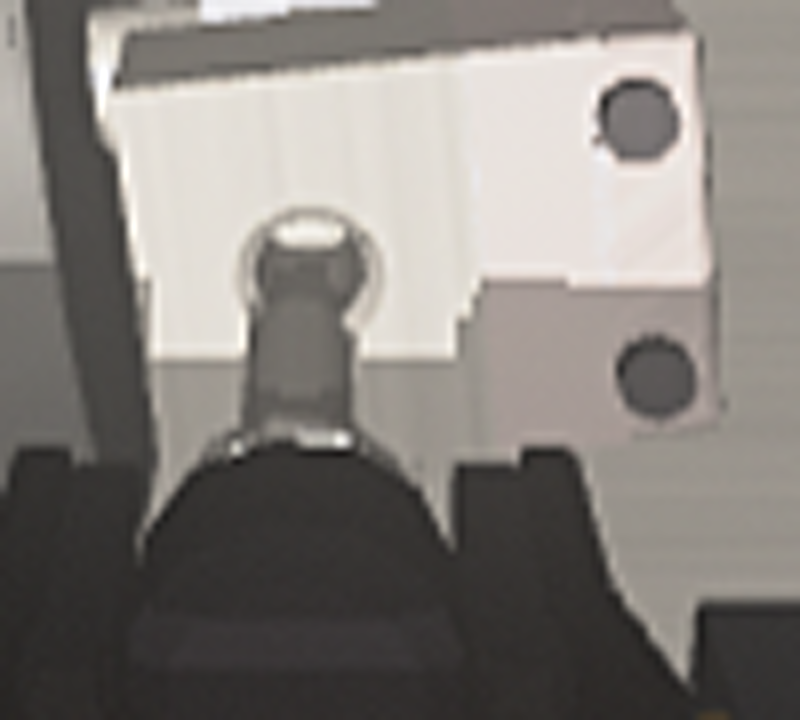

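View pics/s5c.png

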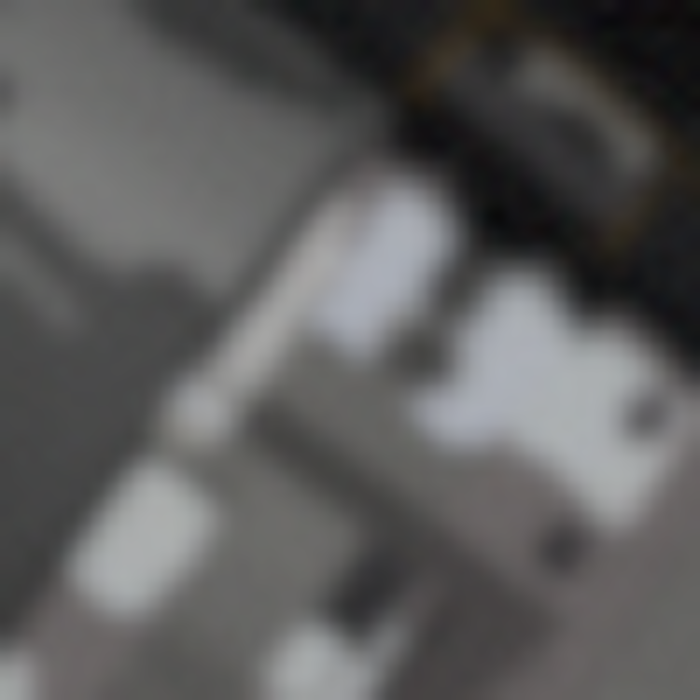

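Run:
```python
from h import *
def row(p):
    u,v=proj('w5',p); return round((u-215+.5)*8-.5),round((v-170+.5)*8-.5)
U=lambda X,Y:((X+.5)/8-.5+215,(Y+.5)/8-.5+170)
for r in(273,277): print('bush',atz('w5',*U(311,r),.18))
b=atz('w5',*U(311,275),.18)
print('check ring',[row(b+np.array(d)) for d in((-.0078,0,0),(0,-.0078,0),(0,.0078,0))])
for zt in(.199,.202): print('pin',atz('w5',*U(301,294),zt+.002)+[.005,0,0])
```

```text
bush [0.58104496 0.22291376 0.18      ]
bush [0.58148095 0.22291442 0.18      ]
check ring [(311, 203), (235, 275), (387, 275)]
pin [0.58053769 0.22188101 0.201     ]
pin [0.57942315 0.22187987 0.204     ]
```

```bash
python3 -m jog '[[-0.08,0.1,0.5,0,0,0],[0,0,0.6,0,0,0],[0,0,0.6,0,0,0],[0,0,0.4,0,0,0],[0,0,0.4,0,0,0]]'; python3 -m jog '[[0,0,0.3,0,0,0],[0,0,0.3,0,0,0],[0,0,0.3,0,0,0],[0,0,0,0,0,0],[0,0,0,0,0,0]]';python3 - <<'E'
from h import *
need((.582,.2205,.197))
snap('wrist','w6')
cropf('w6',170,260,215,315,8,'w6a')
E
```

```text
time_s: 6.48
tcp_pos: [0.5821, 0.2218, 0.2266]
ee_rot: [[-1.0, -0.0, -0.001], [-0.0, 1.0, -0.0], [0.001, -0.0, -1.0]]
wrist_force: [-0.1, -0.3, 0.1]
gripper_width: 0.266
time_s: 6.9
tcp_pos: [0.5823, 0.2219, 0.2184]
ee_rot: [[-1.0, -0.0, -0.0], [-0.0, 1.0, -0.0], [0.0, -0.0, -1.0]]
wrist_force: [-0.2, 0.0, -0.3]
gripper_width: 0.267
t 6.9 pos [0.5823 0.2219 0.2184] F [-0.2  0.  -0.3] M [-0.03 -0.   -0.01] w 2.32
shift now-axes cm [ 0.03 -0.14  2.14] target-axes cm [ 0.03 -0.14  2.14] turn [-0.01 -0.    0.  ]
```

View pics/w6a.png

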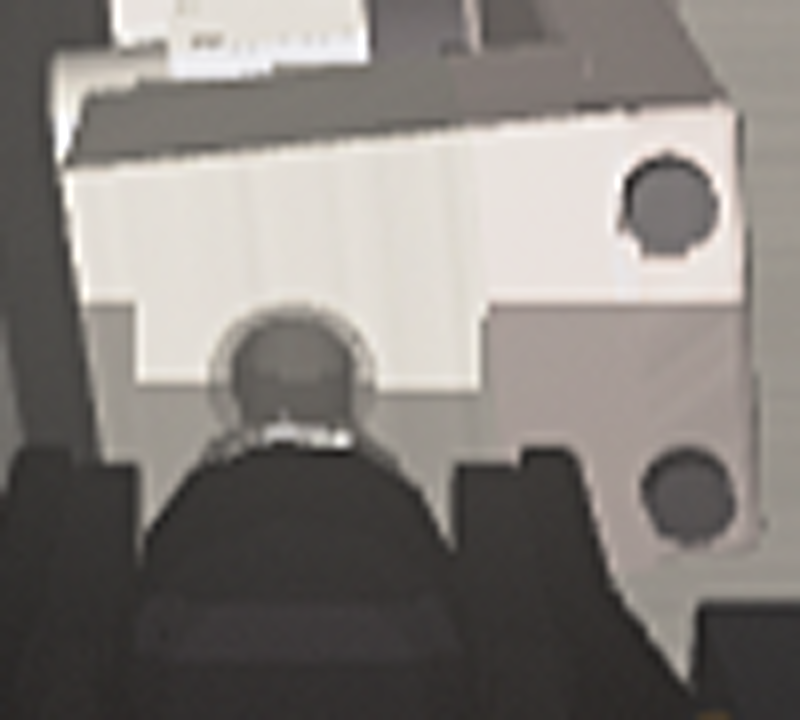

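The pin's shank is inside the ring with no contact force. Lowering on to near the rim.

```bash
python3 -m jog '[[0,0,0.4,0,0,0],[0,0,0.4,0,0,0],[0,0,0.4,0,0,0],[0,0,0.3,0,0,0],[0,0,0,0,0,0]]'; python3 -m jog '[[0,0,0.1,0,0,0],[0,0,0.1,0,0,0],[0,0,0.1,0,0,0],[0,0,0,0,0,0],[0,0,0,0,0,0]]';python3 - <<'E'
from h import *
need((.582,.2205,.197))
snap('wrist','w7')
E
```

```text
time_s: 7.37
tcp_pos: [0.5818, 0.2217, 0.2023]
ee_rot: [[-1.0, 0.0, -0.002], [0.0, 1.0, -0.001], [0.002, -0.001, -1.0]]
wrist_force: [-0.3, 0.3, -0.8]
gripper_width: 0.268
time_s: 7.78
tcp_pos: [0.5823, 0.2219, 0.2006]
ee_rot: [[-1.0, -0.0, 0.0], [-0.0, 1.0, 0.0], [-0.0, 0.0, -1.0]]
wrist_force: [-0.1, 0.5, -0.8]
gripper_width: 0.265
t 7.78 pos [0.5823 0.2219 0.2006] F [-0.1  0.5 -0.8] M [ 0.02 -0.02 -0.01] w 2.31
shift now-axes cm [ 0.03 -0.14  0.36] target-axes cm [ 0.03 -0.14  0.36] turn [0.   0.01 0.  ]
```

View pics/w7.png

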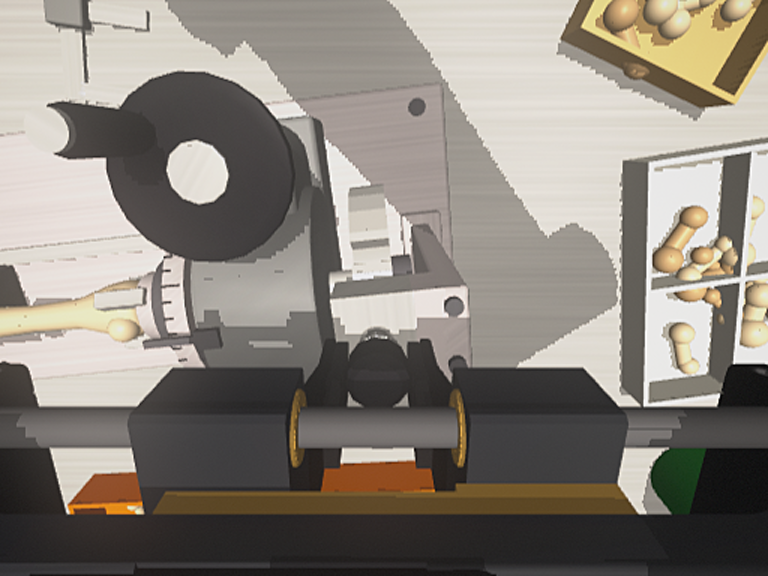

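```bash
python3 -m jog '[[0,0,0,0,0,0],[0,0,0,0,0,0],[0,0,0,0,0,0],[0,0,0,0,0,0],[0,0,-0.2,0,0,0]]' 4.5; python3 -m jog '[[0,0,-1,0,0,0],[0,0,-1.5,0,0,0],[0,0,-2,0,0,0],[0,0,-2,0,0,0],[0,0,-1,0,0,0]]';python3 - <<'E'
from h import *
need((.495,.133,.275))
snap('wrist','w8'); cropf('w8',0,256,50,306,3,'w8a')
E
```

```text
time_s: 8.25
tcp_pos: [0.5821, 0.2218, 0.2023]
ee_rot: [[-1.0, -0.0, -0.001], [-0.0, 1.0, -0.0], [0.001, -0.0, -1.0]]
wrist_force: [0.6, -0.3, -1.3]
gripper_width: 0.497
time_s: 8.67
tcp_pos: [0.5834, 0.2222, 0.2815]
ee_rot: [[-1.0, -0.0, 0.005], [-0.0, 1.0, 0.002], [-0.005, 0.002, -1.0]]
wrist_force: [0.6, 0.2, 1.1]
gripper_width: 0.517
t 8.67 pos [0.5834 0.2222 0.2815] F [0.6 0.2 1.1] M [-0.01 -0.09  0.01] w 4.5
shift now-axes cm [ 8.85 -8.92  0.58] target-axes cm [ 8.84 -8.92  0.65] turn [0.12 0.29 0.02]
```

View pics/w8a.png

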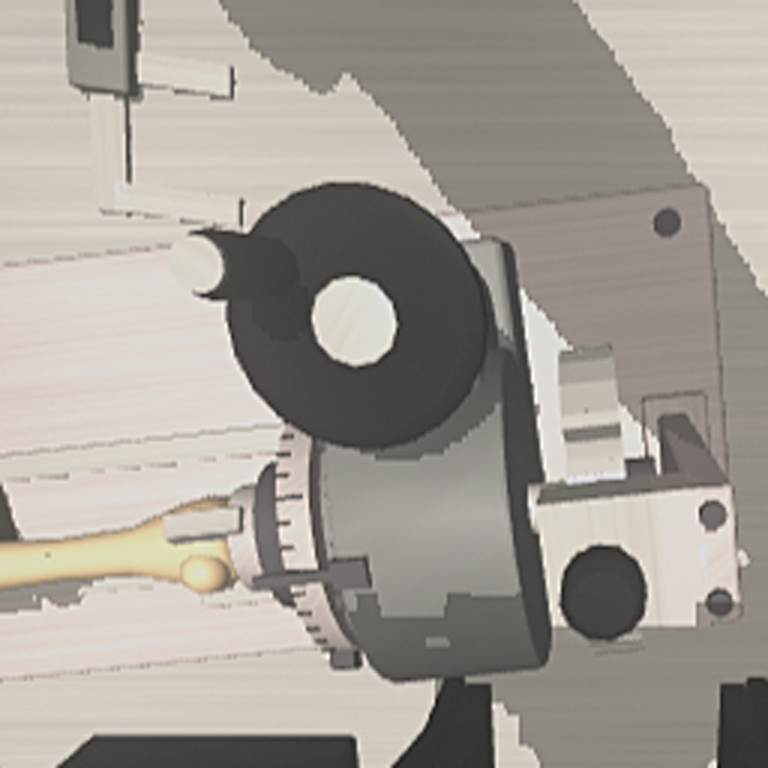

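Run:
```python
from h import *
U=lambda X,Y:((X+.5)/3-.5+50,(Y+.5)/3-.5+0)
print('knobtop',atz('w8',*U(602,586),.217))
print('hub',atz('w8',*U(354,322),.187),'rim',atz('w8',*U(358,316),.185),'cap',atz('w8',*U(198,264),.230))
for p in((.5075,.154,.185),(.4955,.132,.23),(.4955,.132,.186)): print((np.array(proj('w8',p))-[50,0])*3)
# dial lug, pointer
```

```text
knobtop [0.57473703 0.22267277 0.217     ]
hub [0.50887575 0.15502211 0.187     ] rim [0.50737071 0.15572114 0.185     ] cap [0.49467948 0.13284158 0.23      ]
[350.76388926 315.48739512]
[193.73071642 266.89089363]
[264.17702553 269.26399671]
```

Run:
```python
from h import *
print(sense()['joints'].round(1)); need((.4945,.1315,.275),90)
```

```text
[ 3.570e+01  1.990e+01  5.800e+00  1.000e-01 -7.540e+01 -1.257e+02]
t 8.72 pos [0.584  0.2224 0.2826] F [ 1.  -0.   1.6] M [-0.01 -0.11  0.02] w 4.49
shift now-axes cm [ 8.95 -9.09  0.67] target-axes cm [-9.09 -8.95  0.76] turn [ 0.47  0.19 90.02]
```

```bash
python3 -m jog '[[2.5,-2.5,0,0,0,-7.1],[2.5,-3,0,0,0,-7.1],[1.8,-3,0,0,0,-7.1],[0,0,0,0,0,-7.1],[0,0,0,0,0,-7.1]]' 4; for i in 1 2 3; do :; done; python3 -m jog '[[0,0,0,0,0,-7.1],[0,0,0,0,0,-7.1],[0,0,0,0,0,-7.1],[0,0,0,0,0,-7.1],[0,0,0,0,0,-7.1]]' | head -2; python3 -m jog '[[0,0,0,0,0,-7.1],[0,0,0,0,0,-7.1],[0,0,0,0,0,-7.1],[0,0,0,0,0,-7.1],[0,0,0,0,0,-7.1]]'|head -2; python3 -m jog '[[0,0,0,0,0,-7.1],[0,0,0,0,0,-7.1],[0,0,0,0,0,-7.1],[0,0,0,0,0,-7.1],[0,0,0,0,0,-7.1]]'|head -2; python3 -m jog '[[0,0,0,0,0,-7.1],[0,0,0,0,0,-7.1],[0,0,0,0,0,-7.1],[0,0,0,0,0,-7.1],[0,0,0,0,0,-7.1]]'
python3 - <<'E'
from h import *
print(sense()['joints'].round(1)); need((.4945,.1315,.245),0)
E
```

```text
time_s: 9.13
tcp_pos: [0.525, 0.1288, 0.2778]
ee_rot: [[-0.812, -0.584, 0.0], [-0.584, 0.812, 0.0], [-0.0, 0.0, -1.0]]
wrist_force: [0.3, -0.4, 0.9]
gripper_width: 0.458
time_s: 9.55
tcp_pos: [0.5257, 0.1304, 0.2769]
time_s: 9.97
tcp_pos: [0.5257, 0.1304, 0.2769]
time_s: 10.38
tcp_pos: [0.5257, 0.1304, 0.2769]
time_s: 10.8
tcp_pos: [0.5257, 0.1304, 0.2769]
ee_rot: [[0.999, -0.038, -0.001], [-0.038, -0.999, -0.0], [-0.001, 0.0, -1.0]]
wrist_force: [-0.9, -0.0, 0.4]
gripper_width: 0.461
[ 31.1  11.9  -6.   -0.  -72.1  56.8]
t 10.8 pos [0.5257 0.1304 0.2769] F [-0.9 -0.   0.4] M [-0.07  0.12  0.06] w 4.01
shift now-axes cm [-3.12  0.01  3.19] target-axes cm [-3.12 -0.11  3.19] turn [ 0.01  0.06 -2.15]
```

```bash
python3 -m jog '[[0,0,0.8,0,0,-2.15],[-1.1,-0.1,0.8,0,0,0],[-1,0,0.8,0,0,0],[-1,0,0.8,0,0,0],[0,0,0,0,0,0]]'
python3 - <<'E'
from h import *
need((.4945,.1315,.196),0)
snap('wrist','w9')
E
```

```text
time_s: 11.22
tcp_pos: [0.4925, 0.131, 0.2435]
ee_rot: [[1.0, -0.006, -0.005], [-0.006, -1.0, -0.001], [-0.005, 0.001, -1.0]]
wrist_force: [-0.3, -0.5, -0.3]
gripper_width: 0.459
t 11.22 pos [0.4925 0.131  0.2435] F [-0.3 -0.5 -0.3] M [-0.12  0.21 -0.01] w 3.99
shift now-axes cm [ 0.23 -0.06  4.75] target-axes cm [ 0.2  -0.05  4.75] turn [ 0.08  0.27 -0.34]
```

View pics/w9.png

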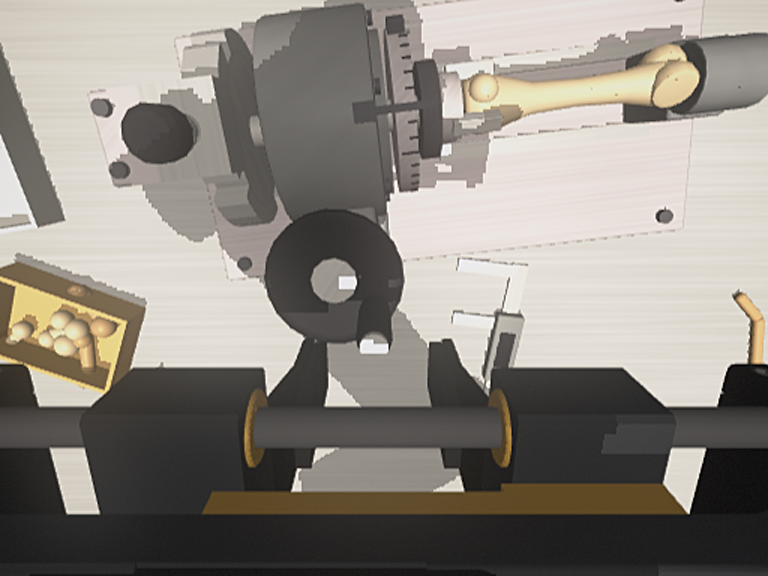

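Run:
```python
from h import *
print('cap',atz('w9',375/1.5,343/1.5,.23),'hub',atz('w9',334/1.5,281/1.5,.187),'rim',atz('w9',334.5/1.5,276/1.5,.185),'knobtop',atz('w9',158/1.5,131/1.5,.217))
```

```text
cap [0.49490086 0.13311601 0.23      ] hub [0.50927045 0.15380072 0.187     ] rim [0.51130732 0.15365359 0.185     ] knobtop [0.58056435 0.21776163 0.217     ]
```

```bash
python3 -m jog '[[0.2,-0.15,0.8,0,0,0],[0,0,1.2,0,0,0],[0,0,1.2,0,0,0],[0,0,1,0,0,0],[0,0,0.5,0,0,0]]'
python3 - <<'E'
from h import *
need((.4948,.1328,.196),0)
snap('wrist','w10'); cropf('w10',150,300,170,330,5,'w10a')
E
```

```text
time_s: 11.68
tcp_pos: [0.4971, 0.133, 0.1969]
ee_rot: [[1.0, -0.007, -0.002], [-0.007, -1.0, -0.001], [-0.002, 0.001, -1.0]]
wrist_force: [0.2, -0.2, -0.0]
gripper_width: 0.46
t 11.68 pos [0.4971 0.133  0.1969] F [ 0.2 -0.2 -0. ] M [-0.07  0.14 -0.  ] w 4.0
shift now-axes cm [-0.23  0.03  0.09] target-axes cm [-0.23  0.02  0.09] turn [ 0.05  0.11 -0.37]
```

View pics/w10a.png

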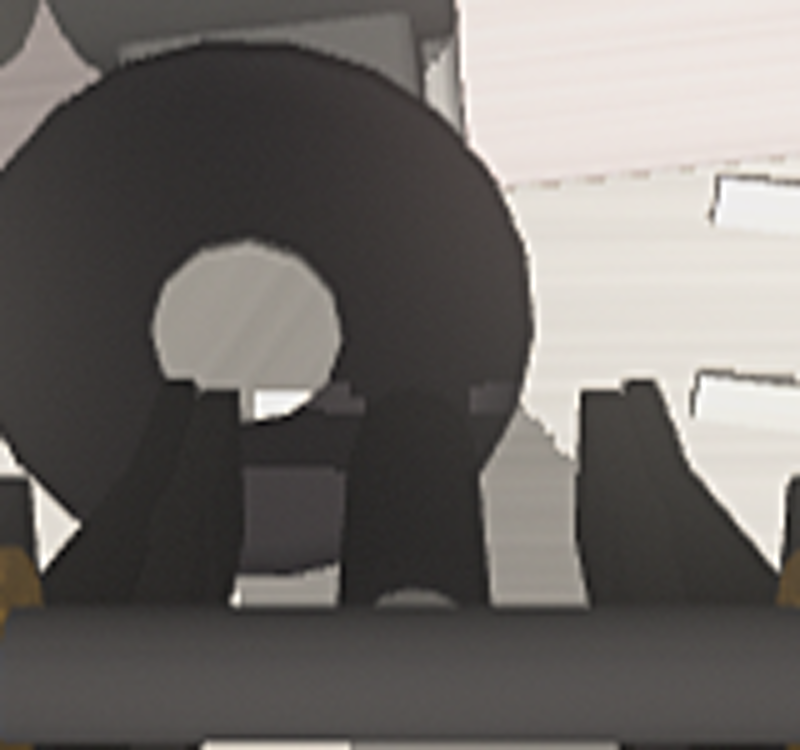

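Handle is well centred between the fingers (fingers at 240/582, handle 362–475 in the crop). Close.

```bash
python3 -m jog '[[0,0,0,0,0,0],[0,0,0,0,0,0],[0,0,0,0,0,0],[0,0,0,0,0,0],[0,0,0,0,0,0]]' 0.8;python3 -m jog '[[0,0,0,0,0,0],[0,0,0,0,0,0],[0,0,0,0,0,0],[0,0,0,0,0,0],[0,0,0,0,0,0]]'
python3 - <<'E'
from h import *
need((.4948,.1328,.196),0)
a=np.radians(-123.4)
for k in range(0,9):
    st=[];
    for j in range(5):
        t0=a-np.radians(20*(5*k+j)); t1=t0-np.radians(20)
        d=2.5*np.array([np.cos(t1)-np.cos(t0),np.sin(t1)-np.sin(t0)]); st.append([round(d[0],2),round(-d[1],2)])
    print(k,st)
E
```

```text
time_s: 12.15
tcp_pos: [0.4972, 0.1329, 0.1991]
ee_rot: [[1.0, -0.006, 0.0], [-0.006, -1.0, -0.001], [0.0, 0.001, -1.0]]
wrist_force: [0.3, -0.9, 1.9]
gripper_width: 0.176
time_s: 12.57
tcp_pos: [0.4972, 0.1329, 0.1991]
ee_rot: [[1.0, -0.006, 0.0], [-0.006, -1.0, -0.001], [0.0, 0.001, -1.0]]
wrist_force: [-2.1, -3.0, 4.5]
gripper_width: 0.177
t 12.57 pos [0.4972 0.1329 0.1991] F [-2.1 -3.   4.5] M [-0.98  0.46 -0.03] w 1.54
shift now-axes cm [-0.24  0.01  0.31] target-axes cm [-0.24  0.01  0.31] turn [ 0.03 -0.02 -0.34]
0 [[np.float64(-0.63), np.float64(-0.6)], [np.float64(-0.39), np.float64(-0.78)], [np.float64(-0.1), np.float64(-0.86)], [np.float64(0.2), np.float64(-0.84)], [np.float64(0.48), np.float64(-0.72)]]
1 [[np.float64(0.7), np.float64(-0.52)], [np.float64(0.83), np.float64(-0.25)], [np.float64(0.87), np.float64(0.05)], [np.float64(0.8), np.float64(0.34)], [np.float64(0.63), np.float64(0.6)]]
2 [[np.float64(0.39), np.float64(0.78)], [np.float64(0.1), np.float64(0.86)], [np.float64(-0.2), np.float64(0.84)], [np.float64(-0.48), np.float64(0.72)], [np.float64(-0.7), np.float64
[... 483 characters left out ...]
[np.float64(0.63), np.float64(0.6)], [np.float64(0.39), np.float64(0.78)], [np.float64(0.1), np.float64(0.86)]]
6 [[np.float64(-0.2), np.float64(0.84)], [np.float64(-0.48), np.float64(0.72)], [np.float64(-0.7), np.float64(0.52)], [np.float64(-0.83), np.float64(0.25)], [np.float64(-0.87), np.float64(-0.05)]]
7 [[np.float64(-0.8), np.float64(-0.34)], [np.float64(-0.63), np.float64(-0.6)], [np.float64(-0.39), np.float64(-0.78)], [np.float64(-0.1), np.float64(-0.86)], [np.float64(0.2), np.float64(-0.84)]]
8 [[np.float64(0.48), np.float64(-0.72)], [np.float64(0.7), np.float64(-0.52)], [np.float64(0.83), np.float64(-0.25)], [np.float64(0.87), np.float64(0.05)], [np.float64(0.8), np.float64(0.34)]]
```

```bash
python3 -m jog '[[-0.3,-0.3,0,0,0,0],[-0.33,-0.3,0,0,0,0],[-0.39,-0.78,0,0,0,0],[-0.1,-0.86,0,0,0,0],[0,0,0,0,0,0]]'
python3 - <<'E'
from h import *
s=sense();p=s['tcp_pos'];print(p-[.4972,.1329,.1991],s['wrist_force'],s['moment'])
a=np.radians(-123.4);b=a-np.radians(60);print('expect',.025*np.array([np.cos(b)-np.cos(a),np.sin(b)-np.sin(a)]))
E
```

```text
time_s: 12.98
tcp_pos: [0.487, 0.1576, 0.1991]
ee_rot: [[1.0, -0.005, 0.003], [-0.005, -1.0, 0.002], [0.003, -0.002, -1.0]]
wrist_force: [1.5, -0.4, 4.4]
gripper_width: 0.174
[-1.02148002e-02  2.46691423e-02 -4.96319353e-05] [ 1.54162034 -0.37342324  4.38114279] [-0.0798242  -0.2087308  -0.01199381]
expect [-0.01119398  0.02235386]
```

```bash
python3 -m jog '[[0.2,-0.84,0,0,0,0],[0.48,-0.72,0,0,0,0],[0.7,-0.52,0,0,0,0],[0.83,-0.25,0,0,0,0],[0.87,0.05,0,0,0,0]]';python3 -m jog '[[0.8,0.34,0,0,0,0],[0.63,0.6,0,0,0,0],[0.39,0.78,0,0,0,0],[0.1,0.86,0,0,0,0],[-0.2,0.84,0,0,0,0]]';python3 -c "
from h import *
snap('wrist','w11')"
```

```text
time_s: 13.4
tcp_pos: [0.5163, 0.178, 0.199]
ee_rot: [[1.0, -0.005, -0.003], [-0.005, -1.0, -0.002], [-0.003, 0.002, -1.0]]
wrist_force: [-4.7, -4.6, 9.2]
gripper_width: 0.173
time_s: 13.82
tcp_pos: [0.5357, 0.1462, 0.1991]
ee_rot: [[1.0, -0.005, 0.004], [-0.005, -1.0, 0.004], [0.004, -0.004, -1.0]]
wrist_force: [1.3, 3.0, 3.2]
gripper_width: 0.171
```

View pics/w11.png

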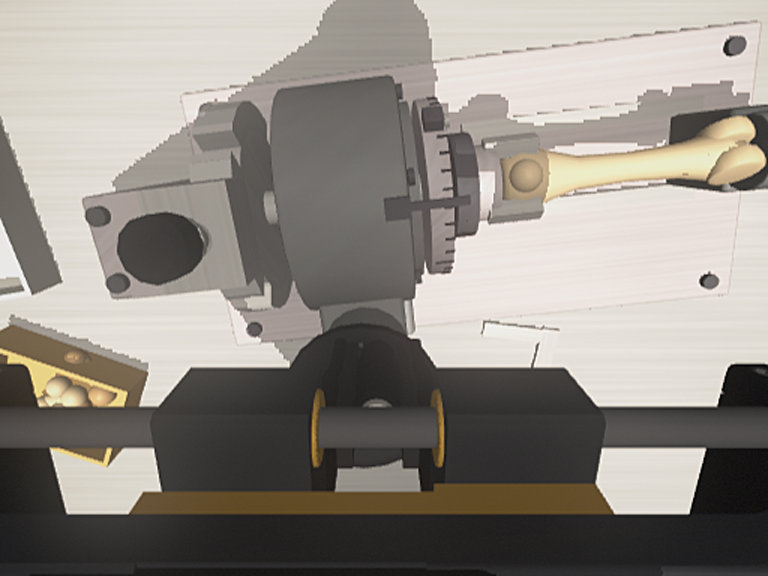

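```bash
python3 -m jog '[[-0.48,0.72,0,0,0,0],[-0.7,0.52,0,0,0,0],[-0.83,0.25,0,0,0,0],[-0.87,-0.05,0,0,0,0],[-0.8,-0.34,0,0,0,0]]'|sed -n '1,2p;4p'; python3 -m jog '[[-0.63,-0.6,0,0,0,0],[-0.39,-0.78,0,0,0,0],[-0.1,-0.86,0,0,0,0],[0.2,-0.84,0,0,0,0],[0.48,-0.72,0,0,0,0]]'|sed -n '1,2p;4p'
```

```text
time_s: 14.28
tcp_pos: [0.4975, 0.1325, 0.199]
wrist_force: [2.7, -1.8, 4.3]
time_s: 14.7
tcp_pos: [0.4935, 0.171, 0.199]
wrist_force: [6.9, -11.2, 4.9]
```

```bash
python3 -m jog '[[0.7,-0.52,0,0,0,0],[0.83,-0.25,0,0,0,0],[0.87,0.05,0,0,0,0],[0.8,0.34,0,0,0,0],[0.63,0.6,0,0,0,0]]'|sed -n '1,2p;4p'; python3 -m jog '[[0.39,0.78,0,0,0,0],[0.1,0.86,0,0,0,0],[-0.2,0.84,0,0,0,0],[-0.48,0.72,0,0,0,0],[-0.7,0.52,0,0,0,0]]'|sed -n '1,2p;4p'; python3 -c "
from h import *
snap('wrist','w12')"
```

```text
time_s: 15.12
tcp_pos: [0.5304, 0.1699, 0.1989]
wrist_force: [-4.9, 0.9, 11.1]
time_s: 15.53
tcp_pos: [0.5251, 0.1324, 0.1991]
wrist_force: [7.8, -5.8, 3.9]
```

View pics/w12.png

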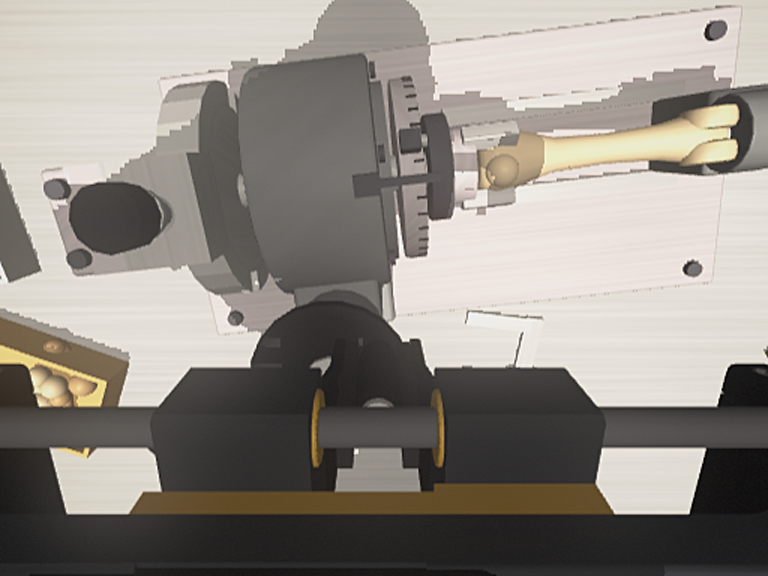

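Run:
```python
import numpy as np
def tab(a,step,n):
    o=[]
    for j in range(n):
        t0=np.radians(a-step*j);t1=np.radians(a-step*(j+1))
        o.append([float(round(2.5*(np.cos(t1)-np.cos(t0)),2)),float(round(-2.5*(np.sin(t1)-np.sin(t0)),2))])
    return o
t=tab(-63.4,10,20)
for i in range(4): print(t[5*i:5*i+5])
```

```text
[[-0.41, 0.16], [-0.43, 0.09], [-0.44, 0.01], [-0.43, -0.06], [-0.41, -0.14]]
[[-0.38, -0.21], [-0.34, -0.27], [-0.29, -0.33], [-0.23, -0.37], [-0.16, -0.41]]
[[-0.09, -0.43], [-0.01, -0.44], [0.06, -0.43], [0.14, -0.41], [0.21, -0.38]]
[[0.27, -0.34], [0.33, -0.29], [0.37, -0.23], [0.41, -0.16], [0.43, -0.09]]
```

```bash
python3 -m jog '[[-0.41,0.16,0,0,0,0],[-0.43,0.09,0,0,0,0],[-0.44,0.01,0,0,0,0],[-0.43,-0.06,0,0,0,0],[-0.41,-0.14,0,0,0,0]]'|sed -n '1,2p;4p'; python3 -m jog '[[-0.38,-0.21,0,0,0,0],[-0.34,-0.27,0,0,0,0],[-0.29,-0.33,0,0,0,0],[-0.23,-0.37,0,0,0,0],[-0.16,-0.41,0,0,0,0]]'|sed -n '1,2p;4p';python3 -m jog '[[-0.09,-0.43,0,0,0,0],[-0.01,-0.44,0,0,0,0],[0.06,-0.43,0,0,0,0],[0.14,-0.41,0,0,0,0],[0.21,-0.38,0,0,0,0]]'|sed -n '1,2p;4p'; python3 -c "
from h import *
snap('wrist','w13')"
```

```text
time_s: 16.0
tcp_pos: [0.5007, 0.1308, 0.199]
wrist_force: [1.4, -3.2, 7.4]
time_s: 16.42
tcp_pos: [0.4871, 0.1478, 0.199]
wrist_force: [2.8, -2.3, 6.0]
time_s: 16.83
tcp_pos: [0.491, 0.1679, 0.199]
wrist_force: [5.7, -6.2, 5.7]
```

View pics/w13.png

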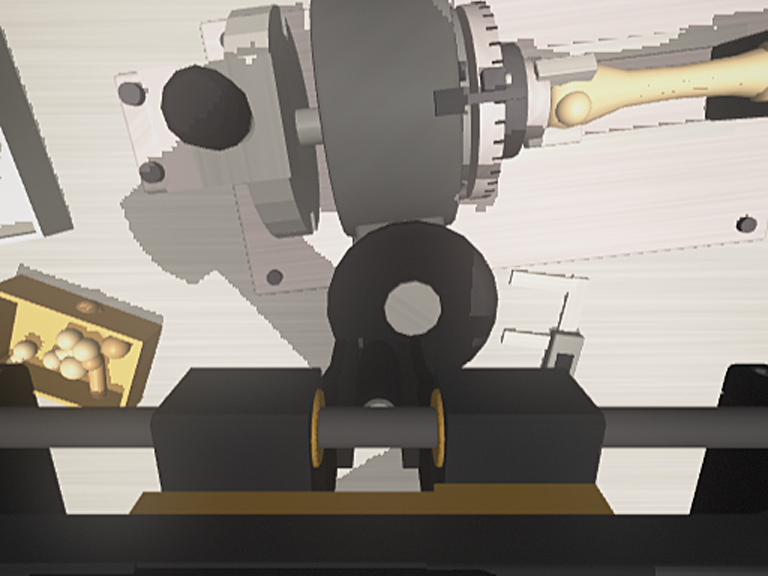

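```bash
cat > tab.py <<'E'
import numpy as np,sys
a,step,n=map(float,sys.argv[1:4])
for i in range(int(n)//5):
    print(round(a-step*5*i,1),[[round(float(2.5*(np.cos(np.radians(a-step*(j+1)))-np.cos(np.radians(a-step*j)))),2),round(float(-2.5*(np.sin(np.radians(a-step*(j+1)))-np.sin(np.radians(a-step*j)))),2)] for j in range(5*i,5*i+5)])
E
python3 tab.py -213.4 5 50
```

```text
-213.4 [[0.13, -0.18], [0.14, -0.16], [0.16, -0.15], [0.17, -0.14], [0.18, -0.12]]
-238.4 [[0.19, -0.11], [0.2, -0.09], [0.21, -0.07], [0.21, -0.05], [0.22, -0.03]]
-263.4 [[0.22, -0.02], [0.22, 0.0], [0.22, 0.02], [0.21, 0.04], [0.21, 0.06]]
-288.4 [[0.2, 0.08], [0.2, 0.1], [0.19, 0.11], [0.18, 0.13], [0.16, 0.14]]
-313.4 [[0.15, 0.16], [0.14, 0.17], [0.12, 0.18], [0.11, 0.19], [0.09, 0.2]]
-338.4 [[0.07, 0.21], [0.05, 0.21], [0.03, 0.22], [0.02, 0.22], [-0.0, 0.22]]
-363.4 [[-0.02, 0.22], [-0.04, 0.21], [-0.06, 0.21], [-0.08, 0.2], [-0.1, 0.2]]
-388.4 [[-0.11, 0.19], [-0.13, 0.18], [-0.14, 0.16], [-0.16, 0.15], [-0.17, 0.14]]
-413.4 [[-0.18, 0.12], [-0.19, 0.11], [-0.2, 0.09], [-0.21, 0.07], [-0.21, 0.05]]
-438.4 [[-0.22, 0.03], [-0.22, 0.02], [-0.22, -0.0], [-0.22, -0.02], [-0.21, -0.04]]
```

```bash
python3 -m jog '[[0.13,-0.18,0,0,0,0],[0.14,-0.16,0,0,0,0],[0.16,-0.15,0,0,0,0],[0.17,-0.14,0,0,0,0],[0.18,-0.12,0,0,0,0]]'|sed -n '1,2p;4p'; python3 -c "
from h import *
snap('wrist','w14'); cropf('w14',0,200,60,360,2.6,'w14a')"
```

```text
time_s: 17.3
tcp_pos: [0.4978, 0.1743, 0.1989]
wrist_force: [1.0, -7.2, 8.7]
```

View pics/w14a.png

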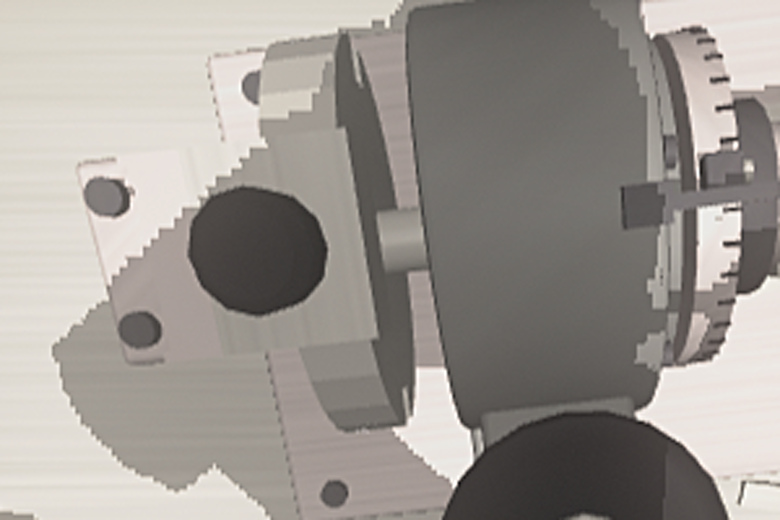

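```bash
cat >> h.py <<'E'
def knobbox(f,x,y,zt,rr=.012):
    t=np.linspace(0,2*np.pi,60); P=[]
    for h in (.047,.067):
        P+=[proj(f,(x+rr*np.cos(a),y+rr*np.sin(a),zt+h)) for a in t]
    P=np.array(P); return P.min(0),P.max(0)
def mask(f,box):
    d=np.load(f'pics/{f}.npz'); im=d['frame'][box[1]:box[3],box[0]:box[2]].max(2)<75
    n,l,st,c=cv2.connectedComponentsWithStats(im.astype(np.uint8)); i=1+st[1:,4].argmax(); s=st[i]
    return s[0]+box[0],s[1]+box[1],s[0]+s[2]+box[0]-1,s[1]+s[3]+box[1]-1,s[4]
E
python3 - <<'E'
from h import *
for f,b in(('w9',(75,60,135,115)),('w11',(70,130,145,195)),('w12',(40,112,112,175)),('w13',(100,35,175,105)),('w14',(128,68,190,125))):
    print(f,mask(f,b))
    for zt in(.15,.14):
        for (x,y) in ((.581,.2205),(.578,.2205)):
            m,M=knobbox(f,x,y,zt); print('  ',zt,x,m.round(1),M.round(1),(M-m).round(1))
E
```

```text
w9 (np.int32(81), np.int32(69), np.int32(128), np.int32(108), np.int32(792))
   0.15 0.581 [79.9 64.6] [133.7 107.7] [53.8 43.1]
   0.15 0.578 [80.8 70.1] [134.3 112.8] [53.5 42.7]
   0.14 0.581 [88.6 66.1] [139.1 107. ] [50.5 40.9]
   0.14 0.578 [89.4 71.4] [139.6 111.9] [50.2 40.5]
w11 (np.int32(78), np.int32(142), np.int32(135), np.int32(189), np.int32(2094))
   0.15 0.581 [ 78.4 145.8] [141.6 199.2] [63.2 53.4]
   0.15 0.578 [ 79.4 151.3] [142.2 204.8] [62.7 53.6]
   0.14 0.581 [ 88.9 143.1] [147.5 193.2] [58.6 50.1]
   0.14 0.578 [ 89.9 148.3] [148.1 198.5] [58.2 50.2]
w12 (np.int32(46), np.int32(122), np.int32(106), np.int32(169), np.int32(2192))
   0.15 0.581 [ 46.  126.2] [114.3 179.1] [68.3 53. ]
   0.15 0.578 [ 47.3 131.8] [115.1 184.9] [67.8 53.1]
   0.14 0.581 [ 58.7 124.6] [121.8 174.2] [63.1 49.6]
   0.14 0.578 [ 59.8 129.9] [122.5 179.7] [62.7 49.8]
w13 (np.int32(108), np.int32(44), np.int32(167), np.int32(99), np.int32(1401))
   0.15 0.581 [108.6  50.5] [173.5 107.5] [64.9 57.1]
   0.15 0.578 [109.6  57.9] [174.  114.3] [64.3 56.3]
   0.14 0.581 [118.1  53.6] [178.  106.8] [59.9 53.3]
   0.14 0.578 [118.9  60.5] [178.4 113.1] [59.5 52.6]
w14 (np.int32(133), np.int32(72), np.int32(185), np.int32(120), np.int32(1733))
   0.15 0.581 [124.8  67.3] [186.8 122.8] [62.  55.5]
   0.15 0.578 [125.7  74.6] [187.2 129.3] [61.5 54.8]
   0.14 0.581 [133.   69.2] [190.5 121.1] [57.5 51.9]
   0.14 0.578 [133.8  75.9] [190.8 127.2] [57.1 51.3]
```

The pin's knob silhouette in the last view (left edge 133 px, 53 px wide) matches the home height (z 0.140 tip); the earlier views matched riding height. So the pin has dropped. Now creep on while watching the tangential force.

```bash
cat > tf.py <<'E'
from h import *
import sys
s=sense();p=s['tcp_pos'];F=s['wrist_force'];c=np.array([.5108,.1537])
th=np.arctan2(*(p[:2]-c)[::-1]); t=np.array([np.sin(th),-np.cos(th)]);r=-np.array([-np.cos(th),-np.sin(th)])
print('t',round(s['time_s'],2),'theta meas',round(np.degrees(th),1),'r',round(np.linalg.norm(p[:2]-c)*1e3,1),'resist',round(-F[:2]@t,2),'radial',round(F[:2]@r,2),'F',F.round(1),'M',s['moment'].round(2))
E
python3 tf.py; python3 -m jog '[[0,0,0,0,0,0],[0,0,0,0,0,0],[0,0,0,0,0,0],[0,0,0,0,0,0],[0,0,0,0,0,0]]'|sed -n 1,4p;python3 tf.py; python3 tab.py -238.4 2.5 40
```

```text
t 17.35 theta meas 121.4 r 24.4 resist 1.57 radial -7.29 F [ 2.5 -7.   8.5] M [-2.08 -0.49  0.02]
time_s: 17.77
tcp_pos: [0.4981, 0.1745, 0.199]
ee_rot: [[1.0, -0.005, -0.001], [-0.005, -1.0, -0.003], [-0.001, 0.003, -1.0]]
wrist_force: [3.3, -5.7, 7.5]
t 17.77 theta meas 121.4 r 24.4 resist 0.21 radial -6.59 F [ 3.3 -5.7  7.5] M [-2.   -0.73  0.02]
-238.4 [[0.09, -0.06], [0.1, -0.05], [0.1, -0.05], [0.1, -0.04], [0.1, -0.04]]
-250.9 [[0.1, -0.03], [0.11, -0.03], [0.11, -0.02], [0.11, -0.02], [0.11, -0.01]]
-263.4 [[0.11, -0.01], [0.11, -0.01], [0.11, -0.0], [0.11, 0.0], [0.11, 0.01]]
-275.9 [[0.11, 0.01], [0.11, 0.02], [0.11, 0.02], [0.11, 0.03], [0.1, 0.03]]
-288.4 [[0.1, 0.04], [0.1, 0.04], [0.1, 0.05], [0.1, 0.05], [0.09, 0.05]]
-300.9 [[0.09, 0.06], [0.09, 0.06], [0.09, 0.07], [0.08, 0.07], [0.08, 0.07]]
-313.4 [[0.08, 0.08], [0.07, 0.08], [0.07, 0.08], [0.07, 0.09], [0.06, 0.09]]
-325.9 [[0.06, 0.09], [0.06, 0.09], [0.05, 0.1], [0.05, 0.1], [0.04, 0.1]]
```

```bash
python3 -m jog '[[0.09,-0.06,0,0,0,0],[0.1,-0.05,0,0,0,0],[0.1,-0.05,0,0,0,0],[0.1,-0.04,0,0,0,0],[0.1,-0.04,0,0,0,0]]'|sed -n 2p;python3 tf.py
```

```text
tcp_pos: [0.5021, 0.1766, 0.199]
t 18.18 theta meas 110.8 r 24.5 resist 1.95 radial -7.18 F [ 0.7 -7.4  8.9] M [-2.04  0.18 -0.01]
```

```bash
python3 -m jog '[[0.05,-0.02,0,0,0,0],[0.05,-0.01,0,0,0,0],[0.06,-0.02,0,0,0,0],[0.05,-0.01,0,0,0,0],[0.06,-0.01,0,0,0,0]]'|sed -n 2p;python3 tf.py;python3 -m jog '[[0.05,-0.01,0,0,0,0],[0.06,-0.01,0,0,0,0],[0.05,-0.01,0,0,0,0],[0.06,0,0,0,0,0],[0.05,-0.01,0,0,0,0]]'|sed -n 2p;python3 tf.py
```

```text
tcp_pos: [0.5045, 0.1774, 0.1989]
t 18.6 theta meas 104.8 r 24.5 resist 2.15 radial -4.16 F [-1.  -4.6  8.6] M [-1.81  0.41  0.01]
tcp_pos: [0.5071, 0.178, 0.199]
t 19.02 theta meas 98.7 r 24.5 resist 2.39 radial -5.55 F [-1.5 -5.8  9.4] M [-1.64  0.6  -0.05]
```

```bash
python3 -m jog '[[0.05,0,0,0,0,0],[0.06,0,0,0,0,0],[0.05,0,0,0,0,0],[0.06,0,0,0,0,0],[0.05,0,0,0,0,0]]'|sed -n 2p;python3 tf.py;python3 -m jog '[[0.05,0,0,0,0,0],[0.05,0.01,0,0,0,0],[0.05,0,0,0,0,0],[0.05,0.01,0,0,0,0],[0.05,0.01,0,0,0,0]]'|sed -n 2p;python3 tf.py
```

```text
tcp_pos: [0.5097, 0.1783, 0.1989]
t 19.43 theta meas 92.6 r 24.6 resist 2.62 radial -3.79 F [-2.4 -3.9 10.2] M [-1.25  0.82 -0.01]
tcp_pos: [0.5121, 0.1783, 0.1989]
t 19.85 theta meas 86.9 r 24.6 resist 2.31 radial -2.83 F [-2.5 -2.7  9.8] M [-0.91  0.91  0.01]
```

```bash
python3 -m jog '[[0.04,0,0,0,0,0],[0.05,0,0,0,0,0],[0.04,0.01,0,0,0,0],[0.05,0,0,0,0,0],[0.04,0.01,0,0,0,0]]'|sed -n 2p;python3 tf.py;python3 -m jog '[[0.04,0.01,0,0,0,0],[0.04,0,0,0,0,0],[0.04,0.01,0,0,0,0],[0.04,0.01,0,0,0,0],[0.04,0.01,0,0,0,0]]'|sed -n 2p;python3 tf.py; python3 -c "
from h import *
snap('wrist','w15'); cropf('w15',0,200,60,360,2.6,'w15a')"
```

```text
tcp_pos: [0.5143, 0.1782, 0.1989]
t 20.27 theta meas 81.9 r 24.7 resist 3.56 radial -2.6 F [-3.9 -2.1  9.4] M [-0.94  0.97 -0.01]
tcp_pos: [0.5162, 0.1779, 0.1989]
t 20.68 theta meas 77.4 r 24.8 resist 1.81 radial -3.13 F [-2.5 -2.7  9.6] M [-0.82  1.04  0.06]
```

View pics/w15a.png

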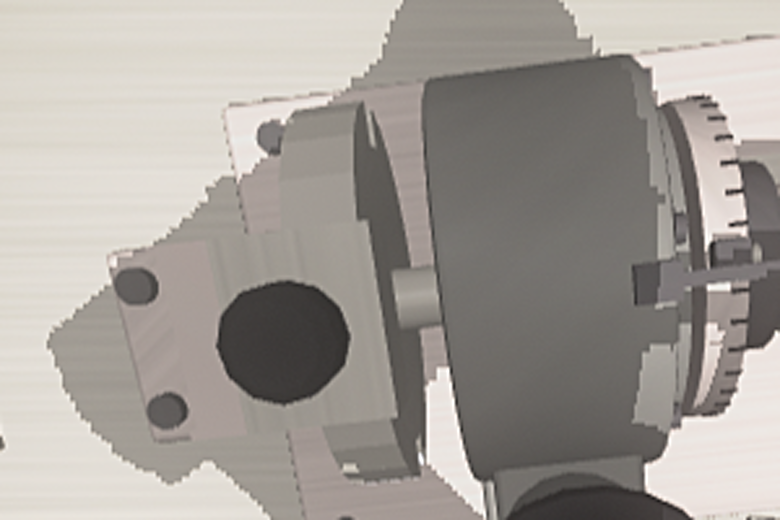

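```bash
python3 - <<'E'
from h import *
print(mask('w15',(135,100,205,165)))
for zt in(.15,.14): m,M=knobbox('w15',.581,.2205,zt); print(zt,m.round(1),M.round(1),(M-m).round(1))
E
python3 -m jog '[[0.04,0.01,0,0,0,0],[0.04,0.01,0,0,0,0],[0.04,0.01,0,0,0,0],[0.04,0.01,0,0,0,0],[0.04,0.01,0,0,0,0]]'|sed -n 2p;python3 tf.py
```

```text
(np.int32(144), np.int32(108), np.int32(193), np.int32(154), np.int32(1809))
0.15 [137.5 108.6] [195.9 161.8] [58.4 53.1]
0.14 [144.6 107.8] [199.  157.7] [54.3 49.8]
tcp_pos: [0.5182, 0.1775, 0.1989]
t 21.15 theta meas 72.8 r 24.9 resist 2.21 radial -2.36 F [-2.8 -1.6  9.7] M [-0.75  1.04  0.05]
```

Still home, still free-running. Continuing.

```bash
python3 -m jog '[[0.04,0.01,0,0,0,0],[0.04,0.01,0,0,0,0],[0.04,0.02,0,0,0,0],[0.04,0.01,0,0,0,0],[0.04,0.02,0,0,0,0]]'|sed -n 2p;python3 tf.py;python3 -m jog '[[0.04,0.01,0,0,0,0],[0.03,0.02,0,0,0,0],[0.04,0.01,0,0,0,0],[0.03,0.02,0,0,0,0],[0.04,0.01,0,0,0,0]]'|sed -n 2p;python3 tf.py
```

```text
tcp_pos: [0.5202, 0.1768, 0.199]
t 21.57 theta meas 68.0 r 25.0 resist 2.48 radial -2.75 F [-3.3 -1.6  9.2] M [-0.68  1.09  0.02]
tcp_pos: [0.5219, 0.1762, 0.199]
t 21.98 theta meas 63.7 r 25.0 resist 1.93 radial -3.79 F [-3.4 -2.5 10.3] M [-0.63  1.2   0.03]
```

```bash
python3 -m jog '[[0.04,0.02,0,0,0,0],[0.03,0.02,0,0,0,0],[0.04,0.02,0,0,0,0],[0.03,0.02,0,0,0,0],[0.03,0.02,0,0,0,0]]'|sed -n 2p;python3 tf.py;python3 -m jog '[[0.03,0.02,0,0,0,0],[0.03,0.02,0,0,0,0],[0.03,0.02,0,0,0,0],[0.03,0.02,0,0,0,0],[0.03,0.02,0,0,0,0]]'|sed -n 2p;python3 tf.py
```

```text
tcp_pos: [0.5236, 0.1753, 0.199]
t 22.4 theta meas 59.4 r 25.1 resist 2.17 radial -3.88 F [-3.8 -2.2  9.9] M [-0.54  1.16 -0.02]
tcp_pos: [0.525, 0.1745, 0.1989]
t 22.82 theta meas 55.6 r 25.2 resist 3.12 radial -2.46 F [-4.  -0.3  9.6] M [-0.36  1.34 -0.01]
```

```bash
python3 -m jog '[[0.02,0.01,0,0,0,0],[0.02,0.01,0,0,0,0],[0.02,0.01,0,0,0,0],[0.02,0.02,0,0,0,0],[0.02,0.01,0,0,0,0]]'|sed -n 2p;python3 tf.py;python3 -m jog '[[0.02,0.01,0,0,0,0],[0.02,0.02,0,0,0,0],[0.02,0.01,0,0,0,0],[0.02,0.02,0,0,0,0],[0.02,0.02,0,0,0,0]]'|sed -n 2p;python3 tf.py
```

```text
tcp_pos: [0.5259, 0.1739, 0.1989]
t 23.23 theta meas 53.2 r 25.2 resist 2.22 radial -3.58 F [-3.9 -1.5  9.8] M [-0.33  1.48 -0.01]
tcp_pos: [0.5268, 0.1732, 0.1989]
t 23.65 theta meas 50.6 r 25.2 resist 3.28 radial -3.7 F [-4.9 -0.8 10.3] M [-0.18  1.5   0.05]
```

```bash
python3 -m jog '[[0.02,0.02,0,0,0,0],[0.02,0.01,0,0,0,0],[0.02,0.02,0,0,0,0],[0.02,0.02,0,0,0,0],[0.02,0.01,0,0,0,0]]'|sed -n 2p;python3 tf.py;python3 -m jog '[[0.02,0.02,0,0,0,0],[0.02,0.01,0,0,0,0],[0.02,0.02,0,0,0,0],[0.02,0.02,0,0,0,0],[0.02,0.02,0,0,0,0]]'|sed -n 2p;python3 tf.py;  python3 -c "
from h import *
snap('wrist','w16'); cropf('w16',0,200,60,360,2.6,'w16a')"
```

```text
tcp_pos: [0.5277, 0.1725, 0.1989]
t 24.07 theta meas 48.1 r 25.3 resist 3.52 radial -4.02 F [-5.3 -0.6 10. ] M [-0.08  1.65 -0.04]
tcp_pos: [0.5286, 0.1718, 0.1989]
t 24.48 theta meas 45.4 r 25.4 resist 3.97 radial -3.29 F [-5.1  0.4 10.1] M [0.06 1.84 0.03]
```

View pics/w16a.png

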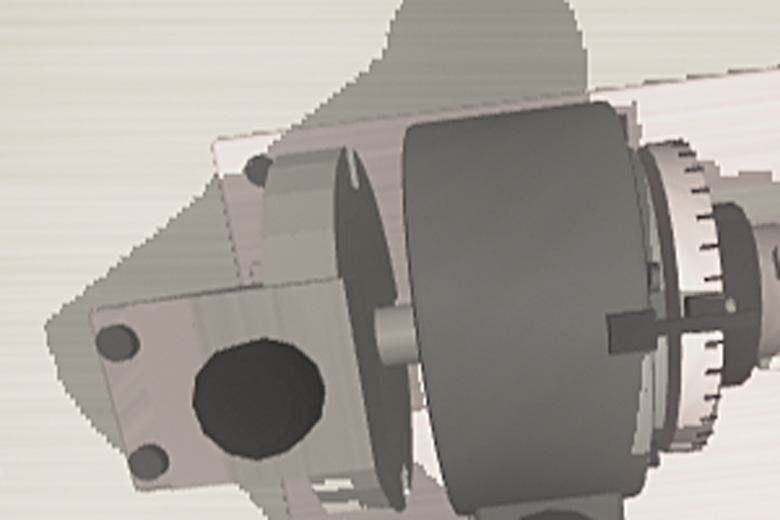

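```bash
python3 -m jog '[[0.02,0.01,0,0,0,0],[0.01,0.02,0,0,0,0],[0.02,0.02,0,0,0,0],[0.01,0.02,0,0,0,0],[0.02,0.02,0,0,0,0]]'|sed -n 2p;python3 tf.py; python3 -m jog '[[0.01,0.01,0,0,0,0],[0.01,0.02,0,0,0,0],[0.02,0.01,0,0,0,0],[0.01,0.02,0,0,0,0],[0.01,0.02,0,0,0,0]]'|sed -n 2p;python3 tf.py
```

```text
tcp_pos: [0.5293, 0.171, 0.1989]
t 24.95 theta meas 43.1 r 25.4 resist 5.46 radial -2.85 F [-5.8  2.   9.8] M [0.3  1.87 0.02]
tcp_pos: [0.5299, 0.1705, 0.1989]
t 25.37 theta meas 41.3 r 25.4 resist 5.99 radial -4.1 F [-7.   1.8 10.6] M [0.46 1.97 0.01]
```

```bash
python3 -m jog '[[0.01,0.01,0,0,0,0],[0.01,0.02,0,0,0,0],[0.01,0.01,0,0,0,0],[0.01,0.01,0,0,0,0],[0,0,0,0,0,0]]'|sed -n 2p;python3 tf.py;  python3 -c "
from h import *
snap('wrist','w17'); snap('scene','s17');cropf('w17',80,180,60,360,2.6,'w17a')
print(mask('w17',(120,112,205,192)))
for zt in(.15,.14): m,M=knobbox('w17',.581,.2205,zt); print(zt,m.round(1),M.round(1),(M-m).round(1))
"; python3 tf.py
```

```text
tcp_pos: [0.5303, 0.1701, 0.1989]
t 25.78 theta meas 40.0 r 25.4 resist 4.75 radial -3.57 F [-5.8  1.3 10.5] M [0.53 2.04 0.  ]
(np.int32(131), np.int32(133), np.int32(181), np.int32(178), np.int32(1754))
0.15 [124.9 135.7] [183.3 189.5] [58.4 53.8]
0.14 [132.6 133.4] [187.  183.8] [54.4 50.4]
t 25.88 theta meas 40.1 r 25.4 resist 5.27 radial -3.4 F [-6.   1.8 11.2] M [ 0.49  2.   -0.04]
```

View pics/w17.png

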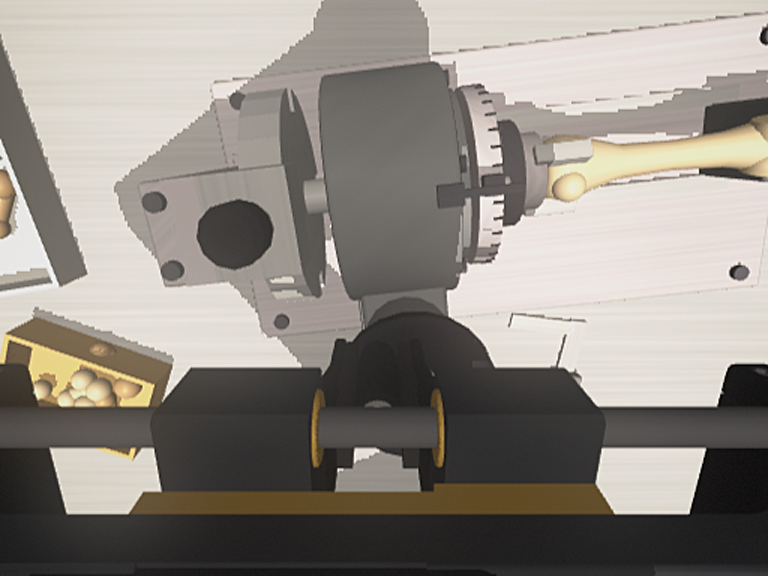

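```bash
python3 -m jog '[[0,0,0,0,0,0],[0,0,0,0,0,0],[0,0,0,0,0,0],[0,0,0,0,0,0],[0,0,0,0,0,0]]'|sed -n 2p;python3 tf.py; python3 -m jog '[[0.01,0.01,0,0,0,0],[0.01,0.01,0,0,0,0],[0.01,0.01,0,0,0,0],[0.01,0.02,0,0,0,0],[0.01,0.01,0,0,0,0]]'|sed -n 2p;python3 tf.py
```

```text
tcp_pos: [0.5303, 0.1701, 0.199]
t 26.3 theta meas 40.0 r 25.4 resist 6.15 radial -3.89 F [-6.9  2.2 10.8] M [0.49 2.01 0.03]
tcp_pos: [0.5307, 0.1696, 0.1989]
t 26.72 theta meas 38.6 r 25.4 resist 6.64 radial -4.29 F [-7.5  2.5 11.6] M [ 0.63  2.09 -0.01]
```

```bash
python3 -m jog '[[0,0,0,0,0,0],[0,0,0,0,0,0],[0,0,0,0,0,0],[0,0,0,0,0,0],[0,0,0,0,0,0]]' 4.2|sed -n '2p;4,5p'; python3 -m jog '[[0,0,-0.8,0,0,0],[0,0,-1.5,0,0,0],[0,0,-2,0,0,0],[0,0,-2,0,0,0],[0,0,-1,0,0,0]]'|sed -n '2p;4,5p'; python3 -c "
from h import *
snap('wrist','w18'); snap('scene','s18');snap('top','t18')
cropf('s18',225,365,280,400,5,'s18c')
b=(90,60,200,190)
print(sense()['tcp_pos'])
"
```

```text
tcp_pos: [0.5325, 0.1681, 0.1975]
wrist_force: [0.1, -0.9, 0.8]
gripper_width: 0.441
tcp_pos: [0.5341, 0.1683, 0.2746]
wrist_force: [0.1, -0.6, 0.5]
gripper_width: 0.486
[0.53307016 0.16822357 0.27192419]
```

View pics/w18.png

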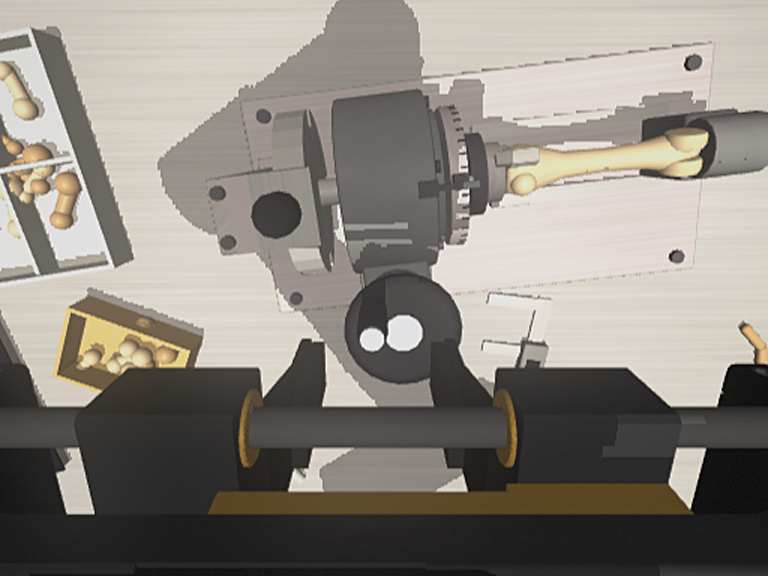

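View pics/s18c.png

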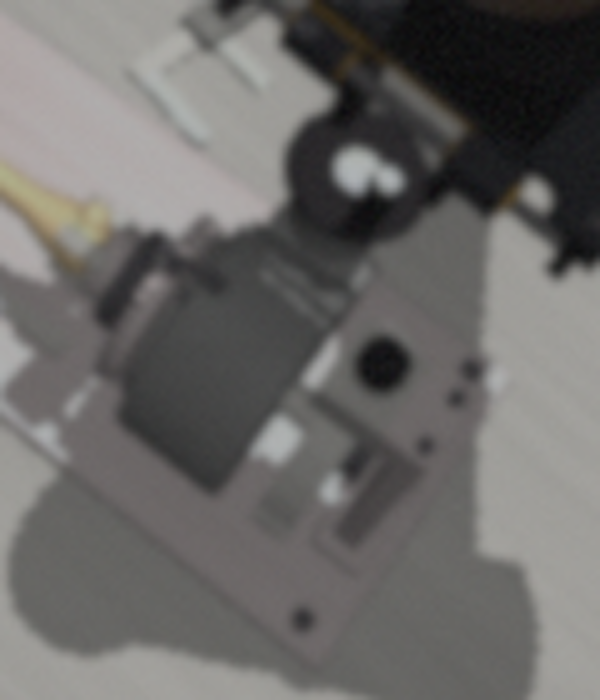

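Run:
```python
from h import *
cap=atz('w18',372/1.5,340/1.5,.23);hub=atz('w18',404/1.5,333/1.5,.187);print(cap,hub,np.degrees(np.arctan2(*(cap-hub)[:2][::-1])),np.linalg.norm((cap-hub)[:2]))
print('s',sense()['wrist_force'])
print(mask('w18',(155,118,210,165)))
for zt in(.15,.14): m,M=knobbox('w18',.581,.2205,zt); print(zt,m.round(1),M.round(1),(M-m).round(1))
cropf('w18',40,175,130,350,3.6,'w18a')
```

```text
[0.52415768 0.17220825 0.23      ] [0.50941601 0.15372301 0.187     ] 51.4282304265892 0.02364362095866081
s [ 0.75479996 -0.17651311 -0.47336641]
(np.int32(168), np.int32(128), np.int32(200), np.int32(158), np.int32(776))
0.15 [165.1 128.9] [202.2 164.4] [37.2 35.5]
0.14 [168.7 127.7] [204.1 161.6] [35.4 34. ]
```

View pics/w18a.png

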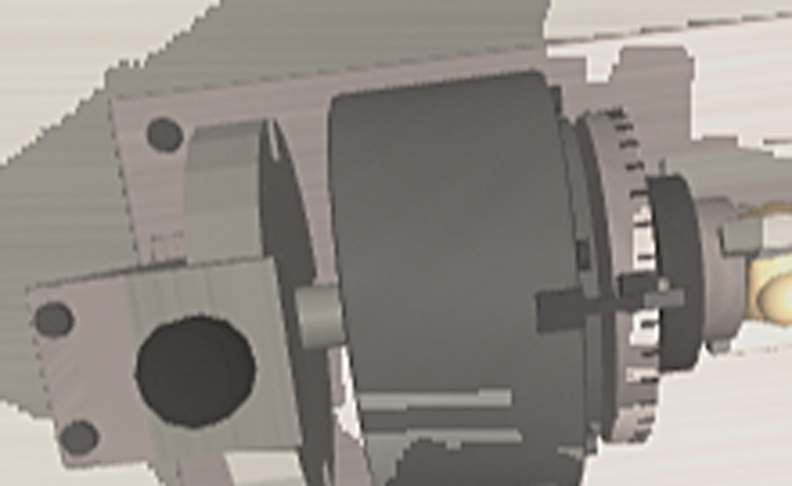

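Run:
```python
import numpy as np
P=np.array([(.4972,.1329),(.487,.1576),(.5163,.178),(.5357,.1462),(.4975,.1325),(.4935,.171),(.5304,.1699),(.5251,.1324),(.5007,.1308),(.4871,.1478),(.491,.1679),(.4978,.1743),(.5021,.1766),(.5071,.178),(.5121,.1783),(.5162,.1779),(.5202,.1768),(.525,.1745),(.5286,.1718),(.5303,.1701),(.5307,.1696)])
A=np.c_[2*P,np.ones(len(P))];s=np.linalg.lstsq(A,(P**2).sum(1),rcond=None)[0];c=s[:2];r=np.sqrt(s[2]+c@c);print(c,r)
d=P-c;print(np.degrees(np.arctan2(d[:,1],d[:,0])).round(1),(np.hypot(*d.T)*1e3).round(1))
from h import *
# knob and pointer/lug relative pixel change w17->w18: project spindle geometry
cropf('w17',80,180,200,360,4.8,'w17z'); cropf('w18',90,160,260,340,8,'w18z')
```

```text
[0.51155896 0.15336459] 0.025064973995513915
[-125.1  170.2   79.1  -16.5 -124.   135.7   41.3  -57.1 -115.7 -167.2
  144.7  123.3  112.2  100.3   88.8   79.3   69.8   57.5   47.3   41.8
   40.3] [25.  24.9 25.1 25.2 25.2 25.2 25.1 25.  25.  25.1 25.2 25.1 25.1 25.
 24.9 25.  25.  25.  25.1 25.1 25.1]
```

View pics/w17z.png

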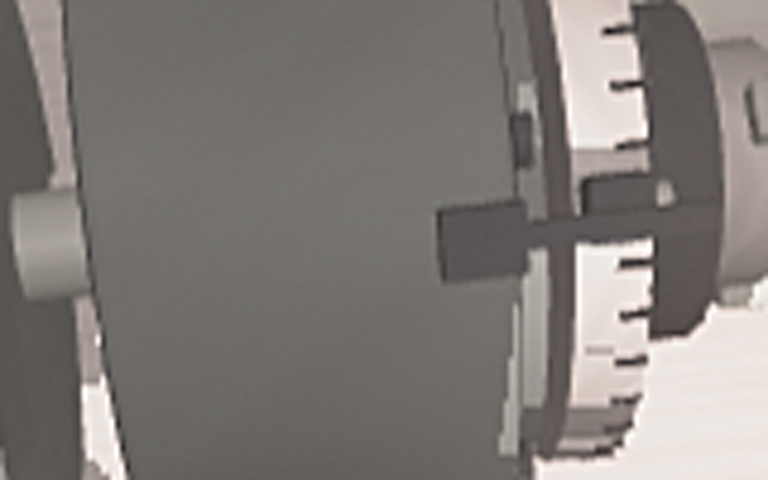

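View pics/w18z.png

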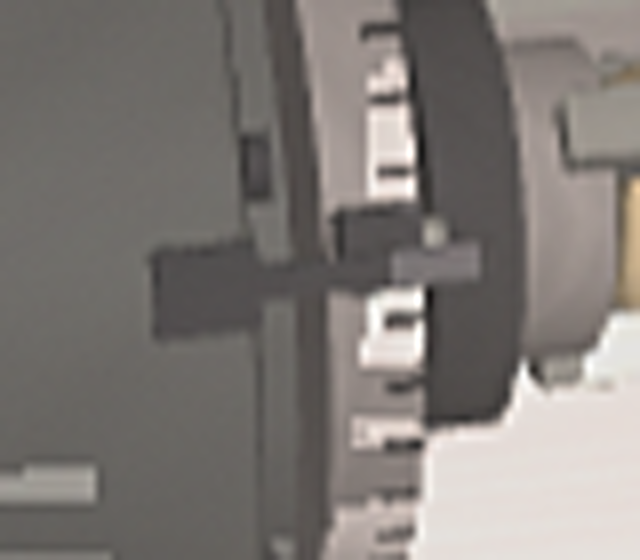

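```bash
python3 -m jog '[[-2,0.3,-1,0,0,0],[-3,0.4,-1,0,0,0],[-3,0.4,0,0,0,0],[-2.5,0.3,0,0,0,0],[0,0,0,0,0,0]]'|sed -n '2p;4,5p'; python3 -c "
from h import *
snap('wrist','w19'); cropf('w19',80,300,150,380,3,'w19a'); print(proj('w19',(.5092,.1544,.187)))
"
```

```text
tcp_pos: [0.4237, 0.1532, 0.2906]
wrist_force: [-1.1, 0.0, -1.1]
gripper_width: 0.483
(np.float64(250.8472954513458), np.float64(92.27628365192255))
```

View pics/w19.png

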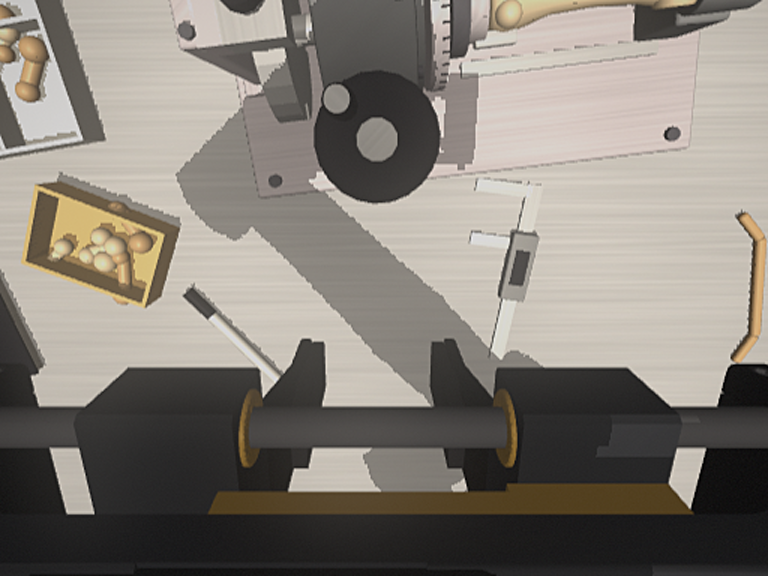

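Run:
```python
from h import *
d=np.load('pics/w19.npz')['frame']; cv2.imwrite('pics/w19b.png',cv2.resize(d[40:145,200:300,::-1],None,fx=7,fy=7,interpolation=cv2.INTER_CUBIC))
cap=atz('w19',337/1.5,99/1.5,.23);hub=atz('w19',377/1.5,138.5/1.5,.187);rim=atz('w19',377/1.5,137/1.5,.185)
for c in(hub,rim):print(cap,c,np.degrees(np.arctan2(*(cap-c)[:2][::-1])),np.linalg.norm((cap-c)[:2]))
```

```text
[0.52601501 0.17215535 0.23      ] [0.50915264 0.15399381 0.187     ] 47.124319058511276 0.02478267630681435
[0.52601501 0.17215535 0.23      ] [0.50996752 0.15398826 0.185     ] 48.54494332867221 0.024239736696110636
```

View pics/w19b.png

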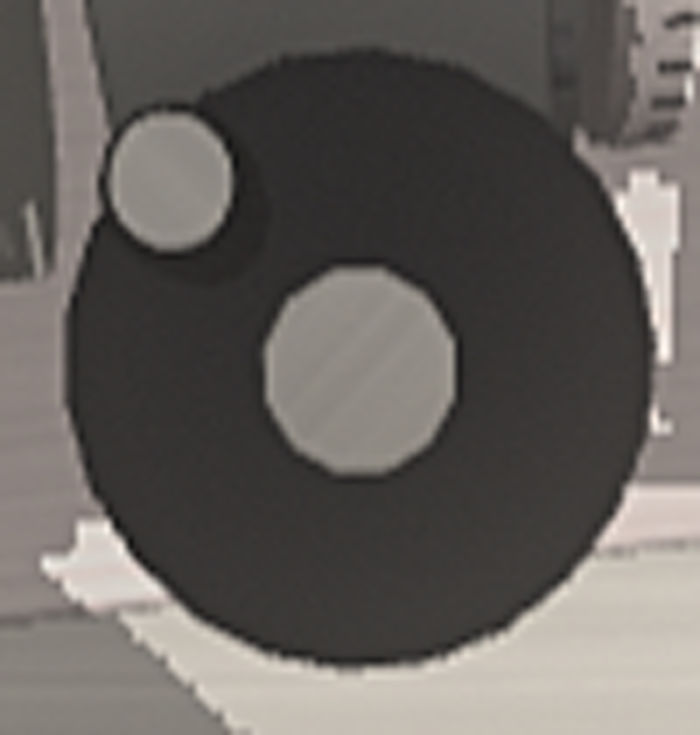

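```bash
python3 -m jog '[[-1,0,-1,0,0,0],[-1,0,-1,0,0,0],[0,0,-1,0,0,0],[0,0,0,0,0,0],[0,0,0,0,0,0]]'|sed -n '1,2p;4,5p'; python3 -c "
from h import *
snap('scene','s20');snap('top','t20');snap('wrist','w20')
cap=atz('w20',0,0,.23)
"
```

```text
time_s: 28.58
tcp_pos: [0.4085, 0.1554, 0.3224]
wrist_force: [0.0, 0.7, -0.3]
gripper_width: 0.484
```

View pics/s20.png

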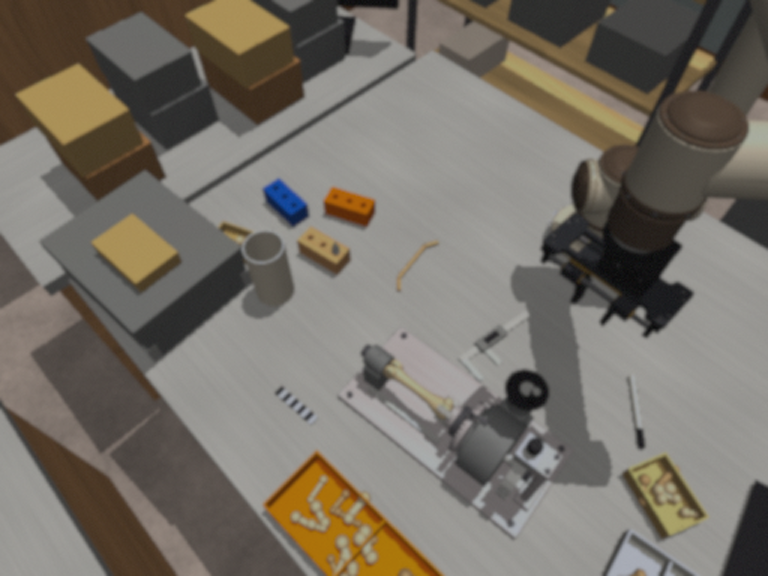

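View pics/t20.png

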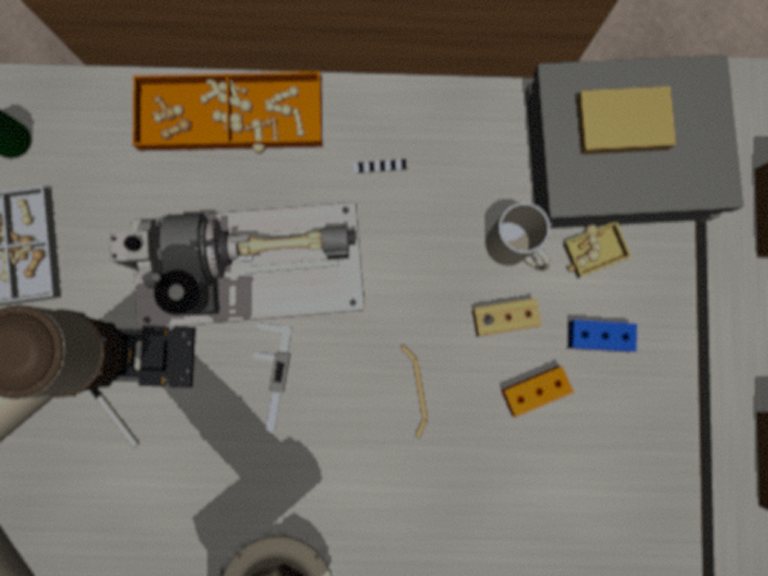

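View pics/w20.png

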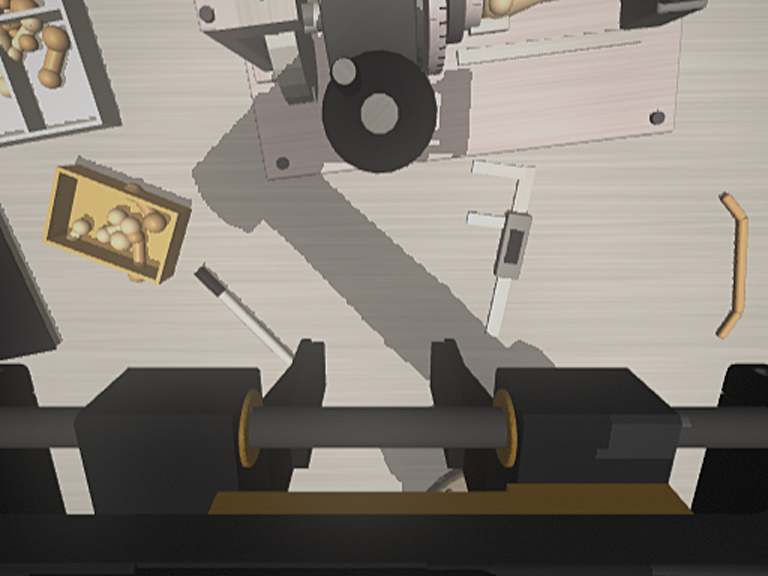

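Run:
```python
from h import *
cap=atz('w20',344/1.5,71/1.5,.23);hub=atz('w20',380/1.5,113.5/1.5,.187)
print(np.degrees(np.arctan2(*(cap-hub)[:2][::-1])),np.linalg.norm((cap-hub)[:2]))
print('mask s20',mask('s20',(340,285,375,315)),'t20',mask('t20',(80,150,96,172)))
for f in('s20','t20'):
  for zt in(.15,.14): m,M=knobbox(f,.5815,.2205,zt); print(f,zt,m.round(1),M.round(1))
cropf('s20',270,330,325,385,12,'s20c')
```

```text
46.144877576615485 0.02574804917800915
mask s20 (np.int32(351), np.int32(292), np.int32(360), np.int32(303), np.int32(87)) t20 (np.int32(83), np.int32(157), np.int32(94), np.int32(166), np.int32(92))
s20 0.15 [350.6 289.5] [363.3 302.7]
s20 0.14 [349.6 291. ] [362.2 304.1]
t20 0.15 [ 79.7 156.2] [ 93.  167.8]
t20 0.14 [ 81.2 156.9] [ 94.3 168.5]
```

View pics/s20c.png

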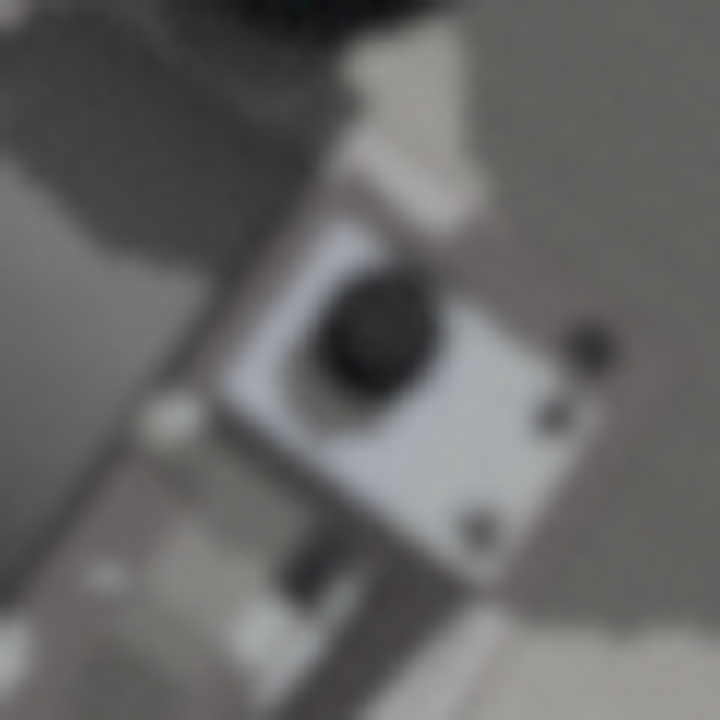

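The pin sits home with its collar on the bush. The handle has stayed put (46–47° in two views), the lug lies under the pointer, and the other things are unmoved.

```bash
python3 -c "
from station import finish_job
print(finish_job())"
```

```text
the job is handed in; nothing more can be done
None
```

I stood the pin in the bush and wound the handwheel clockwise about 2.3 turns until the pin dropped home. I then wound on until the wheel bore on the pin, let go, backed the arm clear and handed the job in at about 29 s.

**Pin:** in the last views its knob matches the home height rather than the riding height. The dial lug lies almost under the pointer.

**Bearing force:** the drag on the handle rose from about 2.4 N running free to about 6–6.6 N, and most of it held when I paused. That is roughly 3.5–4 N more than free, inside the snug range.

**Spring-back:** after release, the handle's angle in the pictures was about 5° behind the arm's last measured angle. It then stayed put, at 46–47° in two later views. My first rough reading after release, 51°, did not agree with these.

**What I could not check:** I had no direct reading of the force left on the pin. I estimate it at 9–14 N, above the 5 N needed, but this is inferred and not measured.

**Other things:** the calipers, rib, mug and spare centre look unmoved in the last pictures. I kept the arm clear of the bone throughout. The wrist force was near zero at the end, so the robot was touching nothing.

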